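Clamp the olive jar in the bench jar clamp and break its lid loose

ROBOT

A 6-joint arm with a two-finger parallel gripper is mounted at the origin on a cart in front of the work surface, level with it; the furniture and walls round the work are solid. World frame = base frame: x ahead of the robot, y to its left, z up, the work surface at z = 0. Lengths are in m, angles in degrees, forces in N, time in s.
With the tool pointing down it reaches from about 0.375 to 0.9 m from the base axis. Payload 3.1 kg.
Tool frame: the origin (TCP) lies at the very end of the fingers, on their centre line; the grasp point (between the pads) lies 19 mm behind it (bot.hold_point_z is the z of the grasp point in the tool frame, in m); z points along the fingers, y is the line along which they close (so a half turn about z gives the same grasp; the last joint's range is limited). The gripper opens to 87 mm and grips with 3 to 60 N. Pads are 19 mm wide; open, the fingers measure 117 mm over their backs; the gripper's body (75 mm by 190 mm) begins 51 mm behind the grasp point.
Start: joints at [-77.894, 30.224, 82.088, -0, 67.689, -10.227], TCP at [0.238, -0.578, 0.223] pointing down, gripper open.
Joint ranges: [-176.69, 176.69], [-43.24, 126.21], [12.49, 139.97], [-82, 262], [0, 151.66], [-163.58, 163.58]. Speed limits (degrees/s): [159.86, 159.86, 180, 180, 180, 180].

INTERFACE

Orientations are given as a 3x3 rotation matrix whose columns are the frame's x, y, z axes.
In Python, from rig import bot, capture, camera_model gives the robot as it stands.
- The arm moves only by the tool apply_moves, never from a script. Its argument "plan" is text: rows parted by semicolons, each of 6 numbers parted by spaces: the shift along the tool's x, y, z in units of 0.05 m (1.0 is 0.05 m), then the turn, a rotation vector about the tool's x, y, z in units of 360 degrees (1.0 is 360 degrees). In form: dx dy dz ax ay az; .... A call has 1 to 10 rows; each row shifts and turns the commanded pose from where the row before left it, along the tool's axes as they then stand; what a row does not reach is not made up. A row lasts 1/12 s, in which the tool goes at most 41.7 mm and 7.16 degrees, less where a joint would pass 70% of its speed; a pose out of reach is approached as far as the arm can. A call with a number of a shift or a turn outside -1 to 1 is refused whole. A call with a gripper value outside its range is refused whole. "gripper" is the gripper command: -1 is shut, 1 is fully open, values between are in proportion, set as the call begins (left out, the last holds). The fingers move at their own pace and stop on an object; the grip force is fixed at half the most. Time passes only in rows, so rows that do not move let the fingers close. It gives the time, the measured TCP pose, the force, the opening and the grip force at its end, in the units of the state.
- bot.read_state(): the state, without advancing time (a new reading comes with each control period).
- capture(name): name is "scene" or "top" or "wrist"; returns the picture (400x640x3 uint8, red, green, blue); there is no depth.
- camera_model(name): a dict with "vertical_fov" (degrees; the focal length in pixels is half the picture's height over the tangent of half this angle, whatever the lens; pixels are square), "cx", "cy" (the principal point, pixels), "position" and "rotation" of the camera in the world; the wrist camera has in their place "hand_eye" (4x4, takes a point from camera to tool coordinates, whose origin is the TCP and whose axes are the flange's). Camera axes: x right, y down, z forward; pixel columns grow to the right and rows downward; lengths in m; the calibration is good to about 2 mm. A picture is of the moment at which its call begins: read the wrist's pose just before it. camera_model takes no time and is no camera call.
- bot.hand_in(): hands the job in; it is judged then, once.
The state is a dict: "time_s": time; "joint_positions": joint angles; "qvel": joint speeds; "tau": joint torques, N m; "position": TCP position; "tcp_rot": TCP orientation; "force": force on the tool from outside, world axes, zero at the start; "moment": the same for the moment, N m; "opening": opening from 0.0 (shut) to 1.0 (fully open); "grasp_force": force on a finger pad.
Only numpy, scipy, OpenCV 4.12 (cv2) and the standard library are available. Lean on these libraries where they do the work, as an engineer would, in place of code of your own. Each camera call takes 0.05 s, during which the arm holds its last target. There are 200 camera calls.

TASK

Open the jar of olives with one hand: stand it on the pad of the jar clamp, turn the clamp's ring clockwise by its red grips until all three jaws hold the glass snugly (it is glass: do not force the ring), then turn the yellow lid anticlockwise by an eighth of a turn or more to break it loose. Leave the jar standing clamped with its lid on, do not tip it, and leave the other things on the worktop where they are.

Things in the scene. Friction and masses are not known exactly. Their poses are not given: they have to be found in the camera images.
- jar: round clear-glass jar of green olives with a ribbed yellow twist-off lid; 66 mm diameter glass body up to 84 mm high, 57 mm neck up to 91 mm, then the lid, 63 mm diameter, from 91 to 110 mm; about 0.43 kg, loose. Origin: centre of its underside, z up. It stands upright on the worktop at the start
- lid_grip (a point): centre of the lid, half way up it (100.5 mm above the jar's underside); grip the lid here from above, across its diameter
- lid (a joint): turn of the lid on the jar in rad: 0 is tight, grows anticlockwise seen from above, stop at 1.57 (quarter turn; the lid stays on the jar). It is stiff, about 0.17 N m all the way, so the jar spins with the lid unless it is held by the clamp
- clamp: the jar clamp: a three-jaw chuck with upright axis, screwed to the worktop. Aluminium flange 184 mm and drum 148 mm in diameter, top face 42 mm high. Origin: on its axis at worktop level, z up; it stands at any yaw. One rad of its dark ring clockwise moves all three jaws inward by about 5 mm; self-locking up to about 20 N a jaw
- clamp_seat (a point): centre of the top of the round black rubber pad (56 mm diameter) on which the jar stands between the jaws, on the clamp's axis, 46 mm above the worktop
- jaw0: one of three steel jaws (with a 24 mm wide slippery black plastic face, 47 to 77 mm up, on a rubber cushion that gives 1 mm at 35 N). Origin: on the clamp's axis when fully open; its own +x points radially outward, and the face lies 44 mm out along +x from this origin. At the start they stand 8 to 10.3 mm clear of a centred jar, the first touch takes 1.6 to 2.1 rad of the ring
- jaw1: the second jaw, as jaw0
- jaw2: the third jaw, as jaw0
- post0 (a point): first of three upright red grips on the closing ring, 120 degrees apart: round post, 19 mm diameter, 104 mm from the clamp's axis, 30 to 80 mm above the worktop; this point is on its axis, 60 mm up. Clockwise from above closes; pushing a grip takes about 3.5 N while the ring runs free, 5 N with each jaw pressing 10 N, 6 N at 20 N, 15 N at 80 N. Start it gently: it is heavy
- post1 (a point): the second grip, as post0
- post2 (a point): the third grip, as post0
- red_jar: bystander: closed glass jar with a red lid, 65 mm wide, 100 mm high
- spice: bystander: spice jar with a red cap, 45 mm wide, 106 mm high
- mill: bystander: brown wooden pepper mill, 58 mm wide, 150 mm high

How it is judged:
By the outcome, as a careful person would: the job done as asked, in the order asked, and still so for the second after the job is handed in, with the robot touching nothing.
It also fails if it takes over 72 s, if anything falls off the work surface, if the arm or the gripper's body presses on something with over 40 N, if the wrist force passes 120 N, or if a joint passes its speed limit or range.

## Working session

There is one attempt and no reset: what is moved stays moved. The work goes in short steps, Python scripts to look and compute and a tool call to move; the robot and the scene stay as the last step left them, time stands still between calls to the robot, and variables do not carry over. Pictures are saved under pics/ and viewed, at most 10 in all, crops included, and the job is handed in when it is done.

Besides the shell and the picture viewer there is one more tool, called after "Emit:" as name(argument=value, ...) on one line, values as JSON. apply_moves: Moves the arm, as the interface text tells. Its arguments: {"type":"object","properties":{"plan":{"type":"string"},"gripper":{"type":"number"}},"required":["plan"]}

```bash
mkdir -p pics; ls; python3 - <<'E'
from rig import bot, capture, camera_model
import cv2
for n in ("scene","top"):
    cv2.imwrite(f"pics/{n}0.png",capture(n)[:,:,::-1]); print(n,camera_model(n))
print(camera_model("wrist")); print(bot.read_state())
E
```

```text
pics
scene {'vertical_fov': 56.71252114126094, 'cx': 323.1075320463482, 'cy': 199.2391840525258, 'position': array([ 0.56941079, -0.47858632,  0.93733156]), 'rotation': array([[ 0.9999223 ,  0.01002508,  0.00740829],
       [ 0.00529791, -0.87974516,  0.47541601],
       [ 0.01128349, -0.47533982, -0.87972992]])}
top {'vertical_fov': 42.21003853090652, 'cx': 316.2351286133787, 'cy': 195.34081481899392, 'position': array([ 0.27457498, -0.02876396,  1.42066651]), 'rotation': array([[-0.03359045, -0.9738008 ,  0.22490816],
       [-0.999421  ,  0.03394834, -0.00227684],
       [-0.00541807, -0.22485442, -0.97437731]])}
{'vertical_fov': 64.54196736208407, 'cx': 320.0859278796513, 'cy': 199.55515780365073, 'hand_eye': array([[ 8.55929717e-04, -9.57828522e-01, -2.87339154e-01,
         8.05669574e-02],
       [ 9.99999137e-01,  5.33424803e-04,  1.20066995e-03,
        -1.51658126e-03],
       [-9.96762092e-04, -2.87339934e-01,  9.57828152e-01,
        -1.62393127e-01],
       [ 0.00000000e+00,  0.00000000e+00,  0.00000000e+00,
         1.00000000e+00]])}
{'time_s': 0.1, 'joint_positions': array([-7.78937153e+01,  3.02739336e+01,  8.21458092e+01, -9.74462589e-04,
        6.76883700e+01, -1.02243451e+01]), 'qvel': array([ 0.04925661, -0.19590459, -0.31422723,  0.01179054,  0.11491719,
        0.03595895]), 'tau': array([-5.93590503e-04, -4.40985203e+01, -1.77150840e+01,  6.35881629e-02,
        5.34209178e-02, -4.31970329e-05]), 'position': array([ 0.23738886, -0.57748824,  0.22168428]), 'tcp_rot': array([[ 9.25004340e-01,  3.79956316e-01, -4.11120856e-04],
       [ 3.79956405e-01, -9.25002562e-01,  1.84165865e-03],
       [ 3.19461993e-04, -1.85975025e-03, -9.99998220e-01]]), 'force': array([ 0.31718042, -0.22441666, -0.39720731]), 'moment': array([ 0.03459661, -0.00643875,  0.01459019]), 'grasp_force': 0.0, 'opening': 0.9975531372688867}
```

View pics/top0.png

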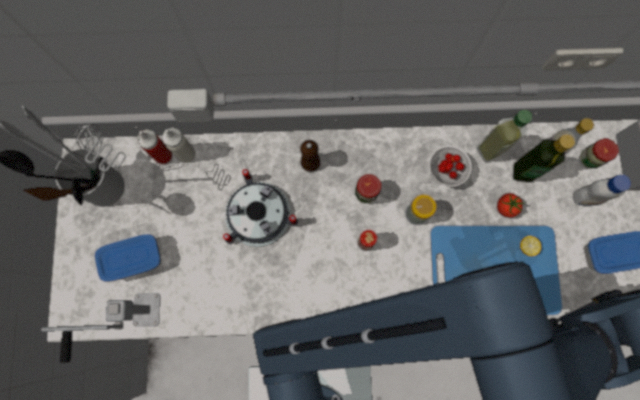

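View pics/scene0.png

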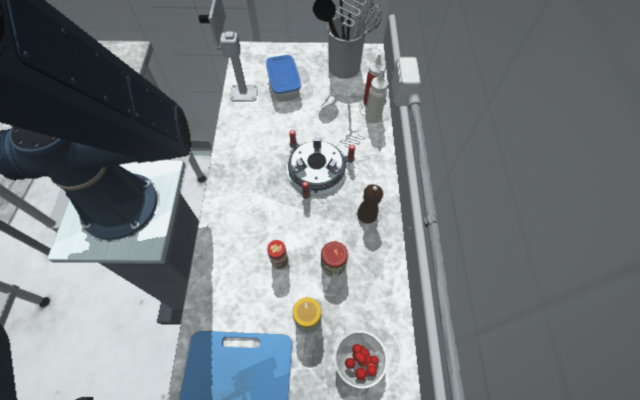

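The top view shows the jar lid at about (423,207), the clamp pad at (257,211), and the red grips near (246,175), (294,220) and (229,238). The scene view shows the lid at (307,312) and the pad at (317,161). I'll enlarge both.

```bash
cat > h.py <<'E'
import numpy as np, cv2
from rig import bot, capture, camera_model
def cam(n, st=None):
    m=camera_model(n); f=200/np.tan(np.radians(m["vertical_fov"]/2))
    if n=="wrist":
        st=st or bot.read_state(); H=np.array(m["hand_eye"]); R0=np.array(st["tcp_rot"])
        R=R0@H[:3,:3]; p=np.array(st["position"])+R0@H[:3,3]
    else: R=np.array(m["rotation"]); p=np.array(m["position"])
    return f,m["cx"],m["cy"],R,p
def onz(c,uv,z):
    f,cx,cy,R,p=c; d=R@np.array([(uv[0]-cx)/f,(uv[1]-cy)/f,1]); return p+d*(z-p[2])/d[2]
def proj(c,P):
    f,cx,cy,R,p=c; q=R.T@(np.array(P)-p); return np.array([cx+f*q[0]/q[2],cy+f*q[1]/q[2]])
def crop(img,x0,y0,w,h,s): return cv2.resize(img[y0:y0+h,x0:x0+w,::-1],None,fx=s,fy=s,interpolation=cv2.INTER_CUBIC)
E
python3 - <<'E'
from h import *
a=cv2.imread("pics/top0.png")[:,:,::-1]; b=cv2.imread("pics/scene0.png")[:,:,::-1]
A=crop(a,210,155,100,100,4); B=crop(a,350,165,100,100,4)
C=crop(b,270,115,100,100,4)[:200*2]
D=crop(b,260,230,100,100,4)
cv2.imwrite("pics/c1.png",np.vstack([np.hstack([A,B])])); 
cv2.imwrite("pics/c2.png",np.hstack([C,D]))
ct,cs=cam("top"),cam("scene")
print("jar lid", onz(ct,(423,207),.11),onz(cs,(307,312),.11))
print("pad", onz(ct,(257,211),.046),onz(cs,(317,161),.046))
for p in [(246,175),(294,220),(229,238)]: print(onz(ct,p,.08))
for p in [(293,133),(351,148),(305,184)]: print(onz(cs,p,.08))
print("red",onz(ct,(368,186),.1),"spice",onz(ct,(368,238),.106),"mill",onz(ct,(308,146),.15))
E
```

```text
jar lid [ 0.53666245 -0.3060316   0.11      ] [ 0.54276721 -0.31109049  0.11      ]
pad [0.55400765 0.12965042 0.046     ] [0.55856883 0.12872262 0.046     ]
[0.64654143 0.1544557  0.08      ]
[0.51961921 0.02871565 0.08      ]
[0.47783467 0.19933124 0.08      ]
[0.48792681 0.20264221 0.08      ]
[0.65511261 0.15133133 0.08      ]
[0.52771182 0.03072832 0.08      ]
red [ 0.59983127 -0.16850608  0.1       ] spice [ 0.46167694 -0.16020316  0.106     ] mill [ 0.6988512  -0.01493035  0.15      ]
```

View pics/c1.png

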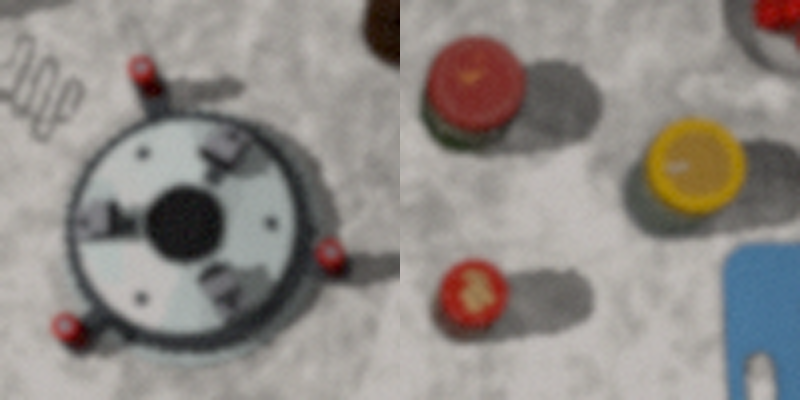

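View pics/c2.png

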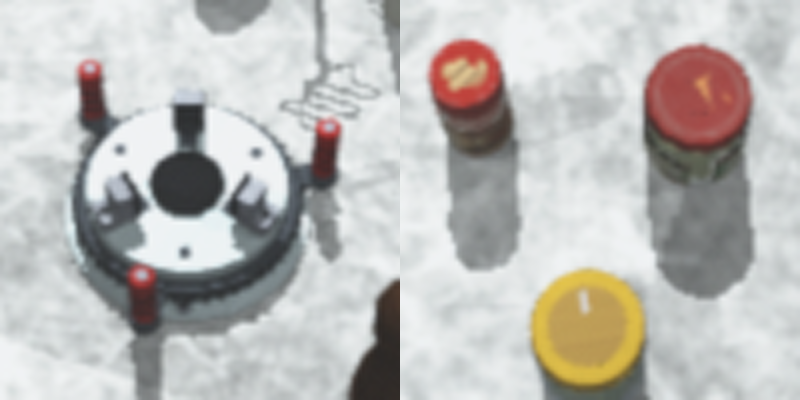

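The crops show sharper tops. In the top image the grips are at (245.5,171.8), (292.8,218) and (227,236), the pad at (256.3,210.8) and the lid at (424.2,206.5). Next I'll move over the jar and check with the wrist camera.

Emit:
apply_moves(plan="0.25 -0.09 0 0 0 0;0.5 -0.18 0 0 0 0;0.6 -0.21 0 0 0 0;0.6 -0.21 0 0 0 0;0.6 -0.21 0 0 0 0;0.6 -0.21 0 0 0 0;0.6 -0.21 0 0 0 0;0.6 -0.21 0 0 0 0;0.6 -0.21 0 0 0 0;0.6 -0.21 0 0 0 0")

```text
time_s: 0.93
position: [0.4584, -0.38, 0.2224]
tcp_rot: [[0.925, 0.38, -0.0], [0.38, -0.925, 0.001], [0.0, -0.001, -1.0]]
force: [0.0, -1.3, -0.6]
opening: 1.001
grasp_force: 0.0
```

Emit:
apply_moves(plan="0.6 -0.21 0 0 0 0;0.6 -0.21 0 0 0 0;0.6 -0.21 0 0 0 0;0.5 -0.18 0 0 0 0;0.25 -0.1 0 0 0 0;0 0 0 0 0 0;0 0 0 0 0 0")

```text
time_s: 1.52
position: [0.5575, -0.2913, 0.2222]
tcp_rot: [[0.924, 0.382, -0.001], [0.382, -0.924, -0.0], [-0.001, -0.0, -1.0]]
force: [-0.6, -0.5, 0.5]
opening: 1.004
grasp_force: 0.0
```

```bash
python3 - <<'E'
from h import *
st=bot.read_state(); im=capture("wrist"); cv2.imwrite("pics/w1.png",im[:,:,::-1])
print(st["position"],st["tcp_rot"],st["force"],st["time_s"]); c=cam("wrist",st)
hsv=cv2.cvtColor(im,cv2.COLOR_RGB2HSV); m=cv2.inRange(hsv,(18,110,60),(32,255,255))
n,l,s,ce=cv2.connectedComponentsWithStats(m); i=1+np.argmax(s[1:,4]); print(s[i],ce[i])
cn=max(cv2.findContours((l==i).astype(np.uint8),0,2)[0],key=cv2.contourArea)
# fit circle on z=.11 plane
h=cv2.convexHull(cn)[:,0]; P=np.array([onz(c,q,.11)[:2] for q in h]); print(cv2.minEnclosingCircle(P.astype(np.float32)*1000))
E
```

```text
[ 0.55747147 -0.29126663  0.22224888] [[ 9.24284689e-01  3.81701376e-01 -1.36857375e-03]
 [ 3.81701569e-01 -9.24285614e-01 -1.27645186e-04]
 [-1.31367537e-03 -4.04406258e-04 -9.99999055e-01]] [-0.60567663 -0.47348762  0.4720162 ] 1.5167
[ 295  329  322   20 4638] [464.95601552 340.35489435]
((467.01214599609375, -479.07830810546875), 166.89471435546875)
```

View pics/w1.png

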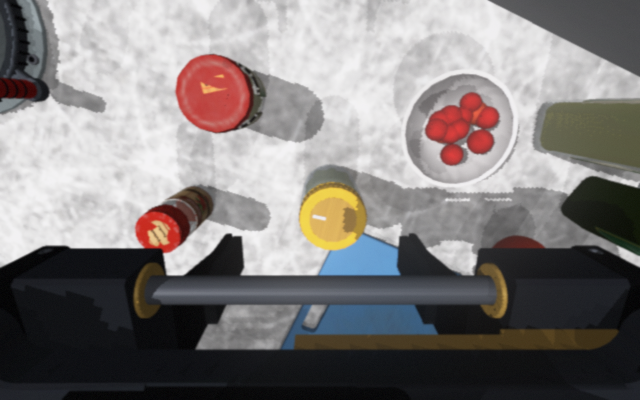

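The wrist view shows the lid centred near (333,217), with the spice jar at (160,230) and the red jar at (215,92) well clear. I'll fit the lid circle and refine the clamp from both fixed cameras.

```bash
cat >> h.py <<'E'
def circ(P):
    P=np.array(P); A=np.c_[2*P,np.ones(len(P))]; s=np.linalg.lstsq(A,(P**2).sum(1),rcond=None)[0]
    return s[:2],np.sqrt(s[2]+s[0]**2+s[1]**2)
E
python3 - <<'E'
from h import *
st=bot.read_state(); c=cam("wrist",st); im=cv2.imread("pics/w1.png")
hsv=cv2.cvtColor(im,cv2.COLOR_BGR2HSV)[:260]; m=cv2.inRange(hsv,(15,110,60),(35,255,255))
n,l,s,ce=cv2.connectedComponentsWithStats(m); i=1+np.argmax(s[1:,4]); print(s[i],ce[i])
h=cv2.convexHull(max(cv2.findContours((l==i).astype(np.uint8),0,2)[0],key=cv2.contourArea))[:,0]
for z in (.11,.10): print("wrist",z,circ([onz(c,q,z)[:2] for q in h]))
ct,cs=cam("top"),cam("scene")
for k,cc,lid,pad,ps in (("top",ct,(424.2,206.5),(256.25,210.75),[(245.5,171.75),(292.75,218),(227,236)]),("scene",cs,(307,311.75),(316.75,161),[(292.5,131.5),(352,146.75),(305.25,183)])):
    P=[onz(cc,p,.08)[:2] for p in ps]; o,r=circ(P)
    print(k,"lid",onz(cc,lid,.11)[:2],"pad",onz(cc,pad,.046)[:2],"ctr",o,r,[np.degrees(np.arctan2(*(p-o)[::-1])).round(1) for p in P])
E
```

```text
[ 299  182   68   68 3477] [332.37762439 215.77509347]
wrist 0.11 (array([ 0.54360161, -0.30846826]), np.float64(0.03182475770072599))
wrist 0.1 (array([ 0.54041482, -0.31023014]), np.float64(0.03298383342966254))
top lid [ 0.53786935 -0.30922752] pad [0.5547677  0.13167445] ctr [0.55542462 0.13062765] 0.10331399748658042 [np.float64(14.1), np.float64(-107.1), np.float64(134.3)]
scene lid [ 0.54275341 -0.31055879] pad [0.55784525 0.12871322] ctr [0.55727433 0.13306482] 0.10334622575637308 [np.float64(133.4), np.float64(12.7), np.float64(-106.3)]
```

Emit:
apply_moves(plan="-0.2 0.1 0 0 0 0;-0.21 0.11 0.1 0 0 0;0 0 0.4 0 0 0;0 0 0.5 0 0 0;0 0 0.5 0 0 0;0 0 0.4 0 0 0;0 0 0.2 0 0 0;0 0 0 0 0 0")

```text
time_s: 2.23
position: [0.5399, -0.3099, 0.1148]
tcp_rot: [[0.926, 0.378, -0.005], [0.378, -0.926, 0.004], [-0.003, -0.005, -1.0]]
force: [-0.3, 0.8, 0.2]
opening: 1.003
grasp_force: 0.0
```

Emit:
apply_moves(plan="0 0 0.3 0 0 0;0 0 0.25 0 0 0;0 0 0.16 0 0 0;0 0 0 0 0 0;0 0 0 0 0 0")

```text
time_s: 2.65
position: [0.5427, -0.3095, 0.082]
tcp_rot: [[0.925, 0.38, -0.0], [0.38, -0.925, 0.0], [-0.0, -0.0, -1.0]]
force: [-0.2, 0.3, -0.1]
opening: 0.999
grasp_force: 0.0
```

```bash
python3 - <<'E'
from h import *
st=bot.read_state(); print(st["position"],st["force"])
cv2.imwrite("pics/w2.png",capture("wrist")[:,:,::-1])
E
```

```text
[ 0.5426564  -0.30953843  0.08202481] [-0.19628703  0.2653594  -0.06212247]
```

View pics/w2.png

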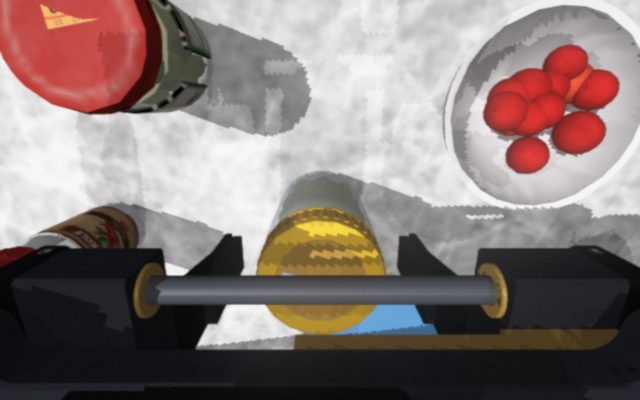

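The lid is centred between the pads (columns 256 to 388, fingers at 240 and 400). I'll grip it and lift.

Emit:
apply_moves(plan="0 0 0 0 0 0;0 0 0 0 0 0;0 0 0 0 0 0;0 0 0 0 0 0;0 0 0 0 0 0;0 0 0 0 0 0", gripper=-1)

```text
time_s: 3.2
position: [0.5431, -0.3096, 0.0825]
tcp_rot: [[0.925, 0.38, 0.001], [0.38, -0.925, -0.001], [0.0, 0.001, -1.0]]
force: [0.5, -1.1, 2.6]
opening: 0.728
grasp_force: 30.0
```

Emit:
apply_moves(plan="0 0 -0.05 0 0 0;0 0 -0.2 0 0 0;0 0 -0.4 0 0 0;0 0 -0.5 0 0 0;0 0 -0.5 0 0 0;0 0 -0.5 0 0 0;0 0 -0.4 0 0 0;0 0 -0.2 0 0 0;0 0 0 0 0 0")

```text
time_s: 3.95
position: [0.5438, -0.3101, 0.2222]
tcp_rot: [[0.925, 0.38, 0.004], [0.38, -0.925, -0.003], [0.002, 0.004, -1.0]]
force: [0.8, -0.3, -5.1]
opening: 0.725
grasp_force: 30.0
```

Emit:
apply_moves(plan="0.03 -0.2 0 0 0 0;0.06 -0.4 0 0 0 0;0.09 -0.6 0 0 0 0;0.09 -0.6 0 0 0 0;0.09 -0.6 0 0 0 0;0.09 -0.6 0 0 0 0;0.09 -0.6 0 0 0 0;0.09 -0.6 0 0 0 0;0.09 -0.6 0 0 0 0;0.09 -0.6 0 0 0 0")

```text
time_s: 4.78
position: [0.4749, -0.0417, 0.2176]
tcp_rot: [[0.925, 0.38, -0.005], [0.38, -0.925, 0.002], [-0.004, -0.004, -1.0]]
force: [0.2, -0.4, -4.6]
opening: 0.731
grasp_force: 30.0
```

Emit:
apply_moves(plan="0.09 -0.6 0 0 0 0;0.09 -0.6 0 0 0 0;0.09 -0.6 0 0 0 0;0.07 -0.5 0 0 0 0;0.04 -0.3 0 0 0 0;0.02 -0.1 0 0 0 0;0 0 0 0 0 0;0 0 0 0 0 0")

```text
time_s: 5.45
position: [0.4444, 0.088, 0.2188]
tcp_rot: [[0.925, 0.381, -0.001], [0.381, -0.925, -0.001], [-0.002, -0.0, -1.0]]
force: [-0.2, -0.9, -5.1]
opening: 0.727
grasp_force: 30.0
```

```bash
python3 - <<'E'
from h import *
st=bot.read_state(); print(st["position"],st["force"],st["time_s"]);c=cam("wrist",st)
im=capture("wrist");cv2.imwrite("pics/w3.png",im[:,:,::-1])
print(proj(c,(.5565,.1315,.046)),proj(c,(.5565+.104*np.cos(np.radians(-106.5)),.1315+.104*np.sin(np.radians(-106.5)),.08)))
E
```

```text
[0.44438598 0.08797477 0.21882664] [-0.18235303 -0.91554817 -5.06379353] 5.45
[323.83536801  61.85653215] [410.65789552 133.00098678]
```

View pics/w3.png

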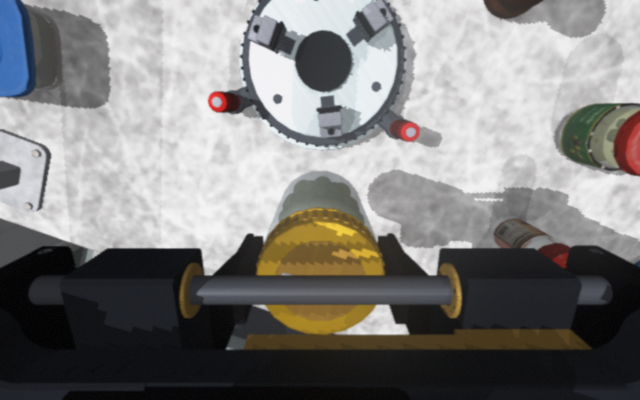

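The pad is at (323,61), grip B's top at (411,131) and C's at (217,100). All sit within about 1 px of my estimate. I'll measure the pad and the lid in the hand by mask.

```bash
python3 - <<'E'
from h import *
st=bot.read_state(); c=cam("wrist",st); im=cv2.imread("pics/w3.png"); g=cv2.cvtColor(im,6)
m=np.zeros_like(g); m[20:105,285:365]=(g[20:105,285:365]<60)
n,l,s,ce=cv2.connectedComponentsWithStats(cv2.erode(m,np.ones((9,9))));i=1+np.argmax(s[1:,4]);print(s[i],ce[i],onz(c,ce[i],.046))
for p in [(411,131),(217,100)]:
    P=onz(c,p,.08)[:2]; print(P, P-np.array([.5565,.1315]),np.hypot(*(P-np.array([.5565,.1315]))),np.degrees(np.arctan2(P[1]-.1315,P[0]-.5565)))
z=st["position"][2]+.0285; print("lid front/side edges at TCP axis:")
R=np.array(st["tcp_rot"]); T=np.array(st["position"])
for a in ([0,0],[.0315,0],[-.0315,0],[0,.0315],[0,-.0315]): print(a,proj(c,T+R@[a[0],a[1],-.0285]).round(1))
E
```

```text
[ 301   37   44   48 1215] [318.95884774  57.9399177 ] [0.55866665 0.13669885 0.046     ]
[0.52928453 0.03171613] [-0.02721547 -0.09978387] 0.10342873611833811 -105.25602081882285
[0.48691497 0.20718569] [-0.06958503  0.07568569] 0.10281245304728398 132.59527307216558
lid front/side edges at TCP axis:
[0, 0] [322.8 280.5]
[0.0315, 0] [323.1 218.5]
[-0.0315, 0] [322.6 335.5]
[0, 0.0315] [388.7 280.5]
[0, -0.0315] [256.9 280.5]
```

Emit:
apply_moves(plan="0.1 0 0 0 0 0;0.3 0.01 0 0 0 0;0.5 0.01 0 0 0 0;0.6 0.01 0 0 0 0;0.5 0.01 0 0 0 0;0.3 0.01 0 0 0 0;0.12 0 0 0 0 0;0 0 0 0 0 0;0 0 0 0 0 0;0 0 0 0 0 0")

```text
time_s: 6.33
position: [0.556, 0.1312, 0.219]
tcp_rot: [[0.925, 0.379, -0.003], [0.379, -0.925, -0.0], [-0.003, -0.001, -1.0]]
force: [-1.2, -0.1, -4.5]
opening: 0.725
grasp_force: 30.0
```

```bash
python3 - <<'E'
from h import *
st=bot.read_state(); T=np.array(st["position"]);R=np.array(st["tcp_rot"]); print(T,st["force"]); d=R.T@(np.array([.557,.1318,.1285])-T); print(d/.05)
E
```

```text
[0.55602122 0.13118956 0.21900071] [-1.21959475 -0.10434914 -4.46284288]
[ 0.02818399 -0.00233901  1.80994035]
```

Emit:
apply_moves(plan="0.02 0 0.1 0 0 0;0 0 0.3 0 0 0;0 0 0.4 0 0 0;0 0 0.3 0 0 0;0 0 0.3 0 0 0;0 0 0.2 0 0 0;0 0 0.1 0 0 0;0 0 0 0 0 0;0 0 0 0 0 0")

```text
time_s: 7.08
position: [0.5589, 0.1322, 0.1348]
tcp_rot: [[0.925, 0.38, 0.0], [0.38, -0.925, 0.0], [0.0, 0.0, -1.0]]
force: [0.2, -0.3, -5.3]
opening: 0.729
grasp_force: 30.0
```

Emit:
apply_moves(plan="-0.03 0 0.04 0 0 0;0 0 0.04 0 0 0;0 0 0.03 0 0 0;0 0 0 0 0 0;0 0 0 0 0 0;0 0 0 0 0 0")

```text
time_s: 7.58
position: [0.5574, 0.1317, 0.1292]
tcp_rot: [[0.925, 0.38, 0.0], [0.38, -0.925, 0.0], [0.0, 0.0, -1.0]]
force: [0.3, 0.5, -4.9]
opening: 0.727
grasp_force: 30.0
```

Emit:
apply_moves(plan="0 0 0.01 0 0 0;0 0 0.01 0 0 0;0 0 0 0 0 0;0 0 0 0 0 0")

```text
time_s: 7.92
position: [0.5579, 0.1318, 0.1285]
tcp_rot: [[0.925, 0.38, 0.001], [0.38, -0.925, 0.0], [0.001, 0.0, -1.0]]
force: [0.5, 0.4, -1.6]
opening: 0.727
grasp_force: 30.0
```

```bash
python3 - <<'E'
from h import *
t=capture("top"); s=capture("scene")
cv2.imwrite("pics/c3.png",np.hstack([crop(t,210,155,100,100,4),crop(s,270,115,100,100,4)]))
E
```

```text
(no output)
```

View pics/c3.png

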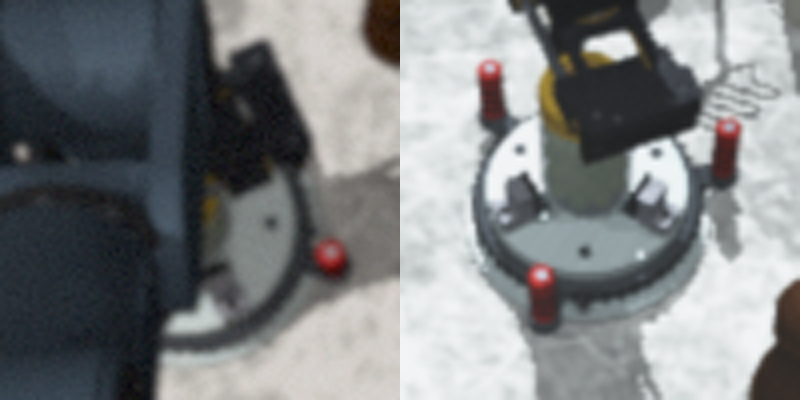

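The jar stands upright on the pad, centred between the jaws, and the pad is taking its weight. I'll release it, rise, and turn toward grip B. Joint 6 has room that way if the tool is offset about 14° from the radial.

Emit:
apply_moves(plan="0 0 0.01 0 0 0;0 0 0 0 0 0;0 0 0 0 0 0;0 0 0 0 0 0;0 0 0 0 0 0;0 0 0 0 0 0", gripper=1)

```text
time_s: 8.52
position: [0.5573, 0.1316, 0.1276]
tcp_rot: [[0.925, 0.38, 0.0], [0.38, -0.925, -0.0], [-0.0, 0.0, -1.0]]
force: [0.2, -0.0, 0.3]
opening: 0.988
grasp_force: 0.0
```

Emit:
apply_moves(plan="0 0 -0.1 0 0 0;0 0 -0.3 0 0 0;0 0 -0.4 0 0 0;0 0 -0.4 0 0 0;0 0 -0.2 0 0 -0.005;0 0 -0.1 0 0 -0.015;0 0 0 0 0 -0.0195;0 0 0 0 0 -0.0195;0 0 0 0 0 -0.0195;0 0 0 0 0 -0.0195")

```text
time_s: 9.35
position: [0.5573, 0.1317, 0.203]
tcp_rot: [[0.531, 0.848, 0.0], [0.848, -0.531, -0.0], [0.0, 0.0, -1.0]]
force: [0.1, -0.2, 0.5]
opening: 0.997
grasp_force: 0.0
```

Emit:
apply_moves(plan="0 0 0 0 0 -0.0195;0 0 0 0 0 -0.0195;0 0 0 0 0 -0.0195;0 0 0 0 0 -0.0195;0 0 0 0 0 -0.0195;0 0 0 0 0 -0.0195;0 0 0 0 0 -0.0195;0 0 0 0 0 -0.0195;0 0 0 0 0 -0.0195;0 0 0 0 0 -0.0195")

```text
time_s: 10.18
position: [0.5573, 0.1317, 0.2029]
tcp_rot: [[-0.618, 0.786, 0.0], [0.786, 0.618, 0.0], [-0.0, 0.0, -1.0]]
force: [-0.1, 0.3, -1.0]
opening: 1.0
grasp_force: 0.0
```

Emit:
apply_moves(plan="0 0 0 0 0 -0.0195;0 0 0 0 0 -0.0195;0 0 0 0 0 -0.0195;0 0 0 0 0 -0.0195;0 0 0 0 0 -0.0195;0 0 0 0 0 -0.0195;0 0 0 0 0 -0.0195;0 0 0 0 0 -0.0195;0 0 0 0 0 -0.0195;0 0 0 0 0 -0.0195")

```text
time_s: 11.02
position: [0.5573, 0.1317, 0.2029]
tcp_rot: [[-0.949, -0.315, 0.0], [-0.315, 0.949, 0.0], [-0.0, -0.0, -1.0]]
force: [0.1, -0.0, -0.3]
opening: 1.001
grasp_force: 0.0
```

Emit:
apply_moves(plan="0 0 0 0 0 -0.0195;0 0 0 0 0 -0.0195;0 0 0 0 0 -0.0195;0 0 0 0 0 -0.0195;0 0 0 0 0 -0.0195;0 0 0 0 0 -0.0195;0 0 0 0 0 -0.01;0 0 0 0 0 0;0 0 0 0 0 0;0 0 0 0 0 0")

```text
time_s: 11.85
position: [0.5573, 0.1317, 0.2027]
tcp_rot: [[-0.444, -0.896, 0.0], [-0.896, 0.444, -0.0], [-0.0, -0.0, -1.0]]
force: [0.3, -0.7, 0.2]
opening: 1.004
grasp_force: 0.0
```

```bash
cat >> h.py <<'E'
def show():
    st=bot.read_state(); R=np.array(st["tcp_rot"]); T=np.array(st["position"])
    print("T",T.round(4),"yaw",np.degrees(np.arctan2(R[1,0],R[0,0])).round(1),"q",np.round(st["joint_positions"],1),"F",np.round(st["force"],2),"M",np.round(st["moment"],3),"op",round(st["opening"],3),"t",st["time_s"])
    return st,R,T
E
python3 - <<'E'
from h import *
st,R,T=show(); print(R.T@(np.array([.529,.0317,T[2]])-T)/.05)
c=cam("wrist",st);im=capture("wrist");cv2.imwrite("pics/w4.png",im[:,:,::-1])
for s,n in (("top","a"),("scene","b")):
  im=capture(s); hsv=cv2.cvtColor(im,cv2.COLOR_RGB2HSV); m=cv2.inRange(hsv,(15,110,80),(35,255,255)); n,l,ss,ce=cv2.connectedComponentsWithStats(m)
  for i in range(1,n):
    if ss[i,4]>100: print(s,ss[i],ce[i],onz(cam(s),ce[i],.156))
E
```

```text
T [0.5573 0.1317 0.2027] yaw -116.4 q [   2.1   27.6   91.    -0.    61.5 -151.5] F [ 0.29 -0.71  0.21] M [ 0.16  -0.101 -0.056] op 1.004 t 11.85
[ 2.04279422e+00 -3.80451976e-01 -6.67534754e-05]
top [576 119  17  15 177] [584.20903955 125.60451977] [ 0.72678385 -0.72818842  0.156     ]
top [555 135  19  16 225] [564.11111111 142.60444444] [ 0.68276647 -0.67007637  0.156     ]
top [257 193   8  21 127] [259.78740157 202.61417323] [0.55276425 0.10984201 0.156     ]
top [520 236  21  20 227] [530.22026432 245.53744493] [ 0.42240247 -0.5502718   0.156     ]
top [498 271  21  26 400] [507.755 283.285] [ 0.33343791 -0.48487828  0.156     ]
scene [305 128  23  22 394] [315.90609137 138.74619289] [0.55610843 0.12412416 0.156     ]
```

Emit:
apply_moves(plan="0 0 0 0 0 0.01;0 0 0 0 0 0.0185;0 0 0 0 0 0.0185;0 0 0 0 0 0.009;0.2 -0.12 0 0 0 0;0.5 -0.3 0 0 0 0;0.6 -0.35 0 0 0 0;0.4 -0.23 0 0 0 0;0.09 -0.06 0 0 0 0;0 0 0 0 0 0", gripper=0.1)

```text
time_s: 12.83
position: [0.5285, 0.0297, 0.2027]
tcp_rot: [[-0.726, -0.688, -0.0], [-0.688, 0.726, -0.0], [0.0, 0.0, -1.0]]
force: [0.3, -0.7, 0.4]
opening: 0.554
grasp_force: 0.0
```

```bash
python3 - <<'E'
from h import *
st,R,T=show(); print(R.T@(np.array([.529,.0317,.045])-T)/.05)
im=capture("wrist");cv2.imwrite("pics/w5.png",im[:,:,::-1]); c=cam("wrist",st); print(proj(c,(.529,.0317,.08)))
hsv=cv2.cvtColor(im,cv2.COLOR_RGB2HSV); m=cv2.inRange(hsv,(0,150,60),(8,255,255))|cv2.inRange(hsv,(172,150,60),(180,255,255)); n,l,ss,ce=cv2.connectedComponentsWithStats(m)
for i in range(1,n):
    if ss[i,4]>100: print(ss[i],ce[i])
E
```

```text
T [0.5285 0.0297 0.2027] yaw -136.6 q [  -8.9   24.4   97.    -0.    58.6 -142.3] F [ 0.26 -0.74  0.4 ] M [ 0.186 -0.104  0.041] op 0.554 t 12.8333
[-0.03550741  0.0225684   3.15308392]
[320.58552199 192.80525518]
[  33   54   86   83 4064] [76.10999016 93.7300689 ]
[314 183  18  19 173] [322.65317919 191.77456647]
```

View pics/w5.png

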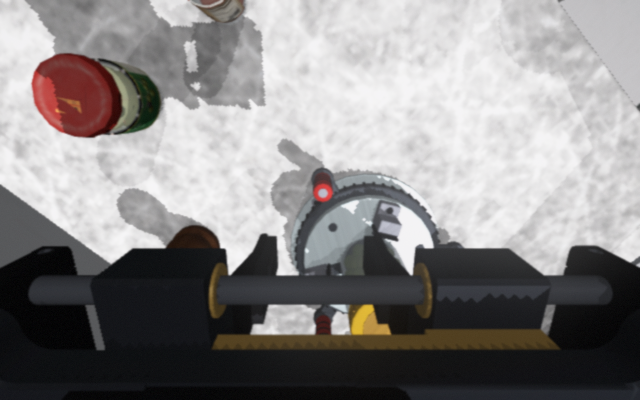

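The grip top shows at (322,192), against a predicted (320.6,192.8), so it lies under the TCP between the fingers. Descending.

Emit:
apply_moves(plan="-0.03 0.04 0.2 0 0 0;0 0 0.4 0 0 0;0 0 0.5 0 0 0;0 0 0.5 0 0 0;0 0 0.5 0 0 0;0 0 0.4 0 0 0;0 0 0.3 0 0 0;0 0 0.2 0 0 0;0 0 0.15 0 0 0;0 0 0 0 0 0")

```text
time_s: 13.72
position: [0.528, 0.0349, 0.0435]
tcp_rot: [[-0.724, -0.69, -0.003], [-0.69, 0.724, 0.001], [0.001, 0.002, -1.0]]
force: [-0.5, -0.3, -0.4]
opening: 0.548
grasp_force: 0.0
```

Emit:
apply_moves(plan="0 0 0 0 0 0;0 0 0 0 0 0;0 0 0 0 0 0;0 0 0 0 0 0;0 0 0 0 0 0;0 0 0 0 0 0", gripper=-1)

```text
time_s: 14.22
position: [0.5293, 0.0337, 0.0457]
tcp_rot: [[-0.724, -0.689, 0.002], [-0.689, 0.724, -0.001], [-0.001, -0.002, -1.0]]
force: [0.3, -1.0, 2.6]
opening: 0.212
grasp_force: 30.0
```

```bash
python3 - <<'E'
from h import *
st,R,T=show()
d=T[:2]-np.array([.557,.1318]); print(d,np.hypot(*d),np.degrees(np.arctan2(d[1],d[0])))
E
```

```text
T [0.5293 0.0337 0.0457] yaw -136.4 q [  -8.4   39.   103.5   -0.    37.4 -142. ] F [ 0.33 -1.04  2.62] M [-0.002 -0.092 -0.036] op 0.212 t 14.2167
[-0.02771244 -0.09811759] 0.1019560759827967 -105.77186035783394
```

Emit:
apply_moves(plan="0.0089 0.0154 0 0 0 0.0014;0.0178 0.0308 0 0 0 0.0028;0.0352 0.0618 0 0 0 0.0056;0.0519 0.0932 0 0 0 0.0083;0.0519 0.0932 0 0 0 0.0083;0.0519 0.0932 0 0 0 0.0083;0.0519 0.0932 0 0 0 0.0083")

```text
time_s: 14.8
position: [0.5046, 0.0442, 0.0456]
tcp_rot: [[-0.884, -0.468, 0.003], [-0.468, 0.884, -0.001], [-0.002, -0.003, -1.0]]
force: [0.9, -5.1, 3.0]
opening: 0.209
grasp_force: 30.0
```

```bash
cat >> h.py <<'E'
C=np.array([.557,.1318])
def ring():
    st,R,T=show(); d=T[:2]-C; r=np.hypot(*d); u=d/r; t=np.array([u[1],-u[0]]); F=np.array(st["force"])[:2]
    print("r",r.round(4),"ang",np.degrees(np.arctan2(d[1],d[0])).round(1)%360,"Frad",(F@u).round(2),"Ftan(against)",(-F@t).round(2),"ct",(R.T@np.r_[C-T[:2],0])[:2].round(4),"grip",st["grasp_force"])
E
python3 -c "
from h import *
ring()"
```

```text
T [0.5046 0.0442 0.0456] yaw -152.1 q [-7.600e+00  3.800e+01  1.070e+02 -1.000e-01  3.480e+01 -1.255e+02] F [ 0.9  -5.14  2.98] M [-0.644 -0.317  0.06 ] op 0.209 t 14.8
r 0.1021 ang 239.1 Frad 3.95 Ftan(against) 3.41 ct [-0.0874  0.0529] grip 30.000113993446575
```

Emit:
apply_moves(plan="0.061 0.088 0 0 0 0.0083;0.0519 0.0932 0 0 0 0.0083;0.0519 0.0932 0 0 0 0.0083;0.0519 0.0932 0 0 0 0.0083;0.0519 0.0932 0 0 0 0.0083;0.0519 0.0932 0 0 0 0.0083;0.0519 0.0932 0 0 0 0.0083;0.0519 0.0932 0 0 0 0.0083;0.0519 0.0932 0 0 0 0.0083;0.0519 0.0932 0 0 0 0.0083")

```text
time_s: 15.63
position: [0.4677, 0.0822, 0.0456]
tcp_rot: [[-0.999, 0.035, 0.002], [0.035, 0.999, -0.001], [-0.002, -0.001, -1.0]]
force: [0.9, -4.2, 4.2]
opening: 0.21
grasp_force: 30.0
```

```bash
python3 -c "
from h import *
ring()"
```

```text
T [0.4677 0.0822 0.0456] yaw 178.0 q [-3.500e+00  3.690e+01  1.115e+02 -1.000e-01  3.150e+01 -9.150e+01] F [ 0.91 -4.22  4.16] M [-0.704 -0.322 -0.079] op 0.21 t 15.6333
r 0.1022 ang 209.0 Frad 1.25 Ftan(against) 4.14 ct [-0.0876  0.0527] grip 29.99803488460202
```

Emit:
apply_moves(plan="0.0519 0.0932 0 0 0 0.0083;0.0519 0.0932 0 0 0 0.0083;0.0519 0.0932 0 0 0 0.0083;0.0519 0.0932 0 0 0 0.0083;0.0519 0.0932 0 0 0 0.0083;0.0519 0.0932 0 0 0 0.0083;0.0519 0.0932 0 0 0 0.0083;0.0519 0.0932 0 0 0 0.0083;0.0519 0.0932 0 0 0 0.0083;0.0519 0.0932 0 0 0 0.0083")

```text
time_s: 16.47
position: [0.4551, 0.1334, 0.0456]
tcp_rot: [[-0.849, 0.528, 0.002], [0.528, 0.849, -0.001], [-0.002, 0.001, -1.0]]
force: [2.2, -5.1, 4.2]
opening: 0.209
grasp_force: 30.0
```

```bash
python3 -c "
from h import *
ring()"
```

```text
T [0.4551 0.1334 0.0456] yaw 148.1 q [ 2.800e+00  3.690e+01  1.116e+02 -1.000e-01  3.140e+01 -5.520e+01] F [ 2.2  -5.1   4.19] M [-0.933 -0.397 -0.123] op 0.209 t 16.4667
r 0.1019 ang 179.1 Frad -2.28 Ftan(against) 5.06 ct [-0.0874  0.0525] grip 29.998752395622432
```

Emit:
apply_moves(plan="0.0352 0.0618 0 0 0 0.0056;0.0352 0.0618 0 0 0 0.0056;0.0352 0.0618 0 0 0 0.0056;0.0352 0.0618 0 0 0 0.0056;0.0352 0.0618 0 0 0 0.0056;0.0352 0.0618 0 0 0 0.0056")

```text
time_s: 16.97
position: [0.4578, 0.1544, 0.0456]
tcp_rot: [[-0.72, 0.694, 0.002], [0.694, 0.72, -0.001], [-0.002, 0.001, -1.0]]
force: [2.9, -6.3, 3.9]
opening: 0.21
grasp_force: 30.0
```

```bash
python3 - <<'E'
from h import *
ring()
s=capture("scene"); t=capture("top")
cv2.imwrite("pics/c4.png",np.hstack([crop(t,210,155,100,100,4),crop(s,270,115,100,100,4)]))
E
```

```text
T [0.4578 0.1544 0.0456] yaw 136.1 q [ 5.400e+00  3.720e+01  1.103e+02 -1.000e-01  3.240e+01 -4.060e+01] F [ 2.87 -6.3   3.85] M [-0.914 -0.372 -0.108] op 0.21 t 16.9667
r 0.1018 ang 167.2 Frad -4.2 Ftan(against) 5.5 ct [-0.0871  0.0525] grip 30.000462918542325
```

View pics/c4.png

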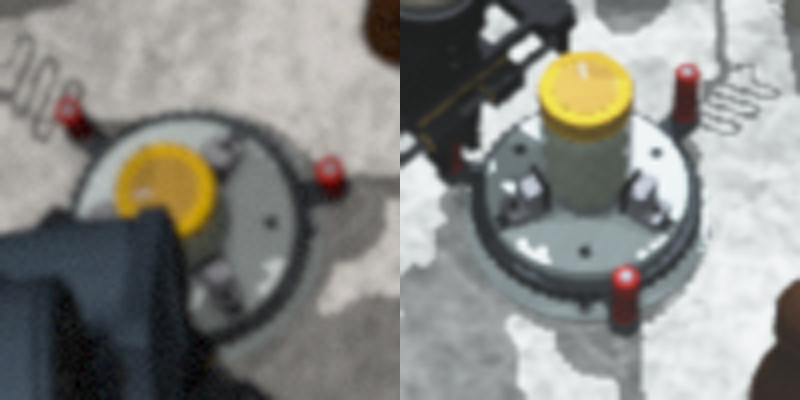

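The jar is still upright and the jaws are near it but not yet closed. The radial force shows a small centre error, so I'll ease the path inward by about 1 mm and slow down.

Emit:
apply_moves(plan="0.009 0.036 0 0 0 0.0028;0.009 0.036 0 0 0 0.0028;0.0178 0.0308 0 0 0 0.0028;0.0178 0.0308 0 0 0 0.0028;0.0178 0.0308 0 0 0 0.0028")

```text
time_s: 17.48
position: [0.4601, 0.1627, 0.0456]
tcp_rot: [[-0.658, 0.753, 0.0], [0.753, 0.658, -0.001], [-0.001, -0.0, -1.0]]
force: [0.4, -5.8, 6.1]
opening: 0.205
grasp_force: 30.0
```

```bash
python3 -c "
from h import *
ring()"
```

```text
T [0.4601 0.1627 0.0456] yaw 131.2 q [ 6.400e+00  3.740e+01  1.095e+02 -1.000e-01  3.310e+01 -3.470e+01] F [ 0.41 -5.84  6.07] M [-0.892 -0.238 -0.173] op 0.205 t 17.4833
r 0.1017 ang 162.3 Frad -2.16 Ftan(against) 5.44 ct [-0.087   0.0526] grip 29.99946483731037
```

Emit:
apply_moves(plan="0.0178 0.0308 0 0 0 0.0028;0.0178 0.0308 0 0 0 0.0028;0.0178 0.0308 0 0 0 0.0028;0.0178 0.0308 0 0 0 0.0028;0.0178 0.0308 0 0 0 0.0028")

```text
time_s: 17.9
position: [0.4633, 0.171, 0.0456]
tcp_rot: [[-0.59, 0.808, 0.0], [0.808, 0.59, -0.001], [-0.001, -0.0, -1.0]]
force: [0.6, -5.8, 7.1]
opening: 0.209
grasp_force: 30.0
```

```bash
python3 -c "
from h import *
ring()"
```

```text
T [0.4633 0.171  0.0456] yaw 126.1 q [ 7.300e+00  3.760e+01  1.087e+02 -1.000e-01  3.370e+01 -2.880e+01] F [ 0.59 -5.8   7.08] M [-0.931 -0.204 -0.151] op 0.209 t 17.9
r 0.1016 ang 157.3 Frad -2.78 Ftan(against) 5.13 ct [-0.0869  0.0526] grip 29.999134454924388
```

Emit:
apply_moves(plan="0.0178 0.0308 -0.005 0 0 0.0028;0.0178 0.0308 -0.005 0 0 0.0028;0.0178 0.0308 0 0 0 0.0028;0.0178 0.0308 0 0 0 0.0028;0.0178 0.0308 0 0 0 0.0028")

```text
time_s: 18.32
position: [0.467, 0.1788, 0.0456]
tcp_rot: [[-0.516, 0.856, -0.0], [0.856, 0.516, -0.001], [-0.001, -0.001, -1.0]]
force: [1.6, -7.2, 2.2]
opening: 0.209
grasp_force: 30.0
```

```bash
python3 -c "
from h import *
ring()"
```

```text
T [0.467  0.1788 0.0456] yaw 121.1 q [ 8.200e+00  3.780e+01  1.078e+02 -1.000e-01  3.450e+01 -2.280e+01] F [ 1.61 -7.17  2.24] M [-0.947 -0.378 -0.14 ] op 0.209 t 18.3167
r 0.1015 ang 152.4 Frad -4.75 Ftan(against) 5.61 ct [-0.0867  0.0528] grip 29.999310508628696
```

Emit:
apply_moves(plan="0.012 0.034 0 0 0 0.0028;0.012 0.034 0 0 0 0.0028;0.012 0.034 0 0 0 0.0028;0.0178 0.0308 0 0 0 0.0028")

```text
time_s: 18.65
position: [0.4704, 0.1847, 0.0456]
tcp_rot: [[-0.454, 0.891, -0.003], [0.891, 0.454, -0.001], [0.0, -0.003, -1.0]]
force: [-0.4, -4.8, 5.4]
opening: 0.209
grasp_force: 30.0
```

```bash
python3 -c "
from h import *
ring()"
```

```text
T [0.4704 0.1847 0.0456] yaw 117.0 q [ 8.800e+00  3.800e+01  1.069e+02 -1.000e-01  3.520e+01 -1.820e+01] F [-0.43 -4.77  5.41] M [-0.828 -0.035 -0.076] op 0.209 t 18.65
r 0.1014 ang 148.6 Frad -2.12 Ftan(against) 4.29 ct [-0.0864  0.0531] grip 30.002448457380524
```

Emit:
apply_moves(plan="0.0165 0.0315 0 0 0 0.0028;0.0165 0.0315 0 0 0 0.0028;0.0165 0.0315 0 0 0 0.0028;0.0165 0.0315 0 0 0 0.0028")

```text
time_s: 18.98
position: [0.4744, 0.1905, 0.0456]
tcp_rot: [[-0.391, 0.92, -0.003], [0.92, 0.391, -0.001], [0.0, -0.003, -1.0]]
force: [-1.1, -5.6, 6.4]
opening: 0.208
grasp_force: 30.0
```

```bash
python3 -c "
from h import *
ring()"
```

```text
T [0.4744 0.1905 0.0456] yaw 113.0 q [  9.4  38.3 106.   -0.   35.9 -13.6] F [-1.13 -5.57  6.4 ] M [-0.754  0.056  0.004] op 0.208 t 18.9833
r 0.1013 ang 144.6 Frad -2.3 Ftan(against) 5.19 ct [-0.0863  0.0531] grip 30.004417345917318
```

Emit:
apply_moves(plan="0.0165 0.0315 0 0 0 0.0028;0.0165 0.0315 0 0 0 0.0028;0.0165 0.0315 0 0 0 0.0028")

```text
time_s: 19.23
position: [0.4775, 0.1945, 0.0456]
tcp_rot: [[-0.342, 0.94, -0.004], [0.94, 0.342, -0.001], [0.0, -0.004, -1.0]]
force: [-1.9, -4.7, 6.5]
opening: 0.208
grasp_force: 30.0
```

```bash
python3 - <<'E'
from h import *
ring()
s=capture("scene"); cv2.imwrite("pics/c5.png",crop(s,285,110,70,85,7))
E
```

```text
T [0.4775 0.1945 0.0456] yaw 110.0 q [ 9.700e+00  3.850e+01  1.054e+02 -1.000e-01  3.640e+01 -1.020e+01] F [-1.88 -4.72  6.48] M [-0.732  0.077 -0.038] op 0.208 t 19.2333
r 0.1012 ang 141.8 Frad -1.44 Ftan(against) 4.87 ct [-0.0861  0.0533] grip 30.007710676873103
```

View pics/c5.png

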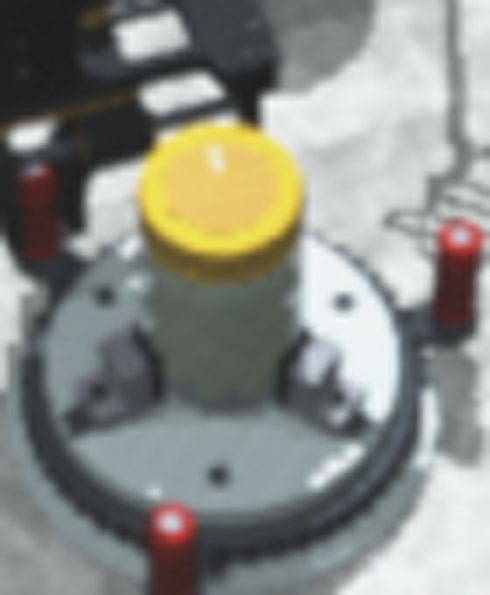

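The jaws have almost reached the glass and the jar is upright. That was the 11th picture, one over the limit of 10, so I'll view no more and work from force readings only.

Emit:
apply_moves(plan="0.0165 0.0315 0 0 0 0.0028;0.0165 0.0315 0 0 0 0.0028;0.0165 0.0315 0 0 0 0.0028")

```text
time_s: 19.53
position: [0.4807, 0.1982, 0.0456]
tcp_rot: [[-0.292, 0.956, -0.005], [0.956, 0.292, -0.001], [-0.0, -0.005, -1.0]]
force: [-3.4, -4.6, 7.2]
opening: 0.212
grasp_force: 30.0
```

```bash
python3 -c "
from h import *
ring()"
```

```text
T [0.4807 0.1982 0.0456] yaw 107.0 q [ 1.010e+01  3.860e+01  1.047e+02 -1.000e-01  3.690e+01 -6.800e+00] F [-3.36 -4.65  7.22] M [-0.815  0.155 -0.006] op 0.212 t 19.5333
r 0.1012 ang 139.0 Frad -0.51 Ftan(against) 5.71 ct [-0.0858  0.0536] grip 30.012931750388816
```

Emit:
apply_moves(plan="0.0165 0.0315 0 0 0 0.0028;0.0165 0.0315 0 0 0 0.0028;0.0165 0.0315 0 0 0 0.0028")

```text
time_s: 19.78
position: [0.4841, 0.2018, 0.0456]
tcp_rot: [[-0.242, 0.97, -0.006], [0.97, 0.242, -0.002], [-0.0, -0.006, -1.0]]
force: [-2.5, -4.6, 8.7]
opening: 0.207
grasp_force: 30.0
```

```bash
python3 -c "
from h import *
ring()"
```

```text
T [0.4841 0.2018 0.0456] yaw 104.0 q [ 1.04e+01  3.88e+01  1.04e+02 -1.00e-01  3.75e+01 -3.50e+00] F [-2.51 -4.57  8.72] M [-0.799  0.326  0.074] op 0.207 t 19.7833
r 0.1011 ang 136.2 Frad -1.36 Ftan(against) 5.04 ct [-0.0856  0.0539] grip 30.02008769195527
```

Emit:
apply_moves(plan="0.0165 0.0315 -0.01 0 0 0.0028")

```text
time_s: 19.87
position: [0.4851, 0.2029, 0.0457]
tcp_rot: [[-0.225, 0.974, -0.006], [0.974, 0.225, -0.002], [-0.001, -0.007, -1.0]]
force: [-2.6, -5.3, -0.1]
opening: 0.208
grasp_force: 30.0
```

Emit:
apply_moves(plan="0.0165 0.0315 0 0 0 0.0028")

```text
time_s: 19.95
position: [0.4863, 0.204, 0.0456]
tcp_rot: [[-0.208, 0.978, -0.007], [0.978, 0.208, -0.002], [-0.001, -0.007, -1.0]]
force: [-3.5, -4.6, 4.5]
opening: 0.208
grasp_force: 30.0
```

Emit:
apply_moves(plan="0.0165 0.0315 0 0 0 0.0028")

```text
time_s: 20.03
position: [0.4874, 0.2051, 0.0456]
tcp_rot: [[-0.19, 0.982, -0.007], [0.982, 0.19, -0.002], [-0.001, -0.007, -1.0]]
force: [-4.5, -5.4, 5.3]
opening: 0.209
grasp_force: 30.0
```

Emit:
apply_moves(plan="0.0165 0.0315 0 0 0 0.0028")

```text
time_s: 20.12
position: [0.4887, 0.2062, 0.0457]
tcp_rot: [[-0.173, 0.985, -0.007], [0.985, 0.173, -0.002], [-0.001, -0.008, -1.0]]
force: [-4.0, -4.5, 5.5]
opening: 0.209
grasp_force: 30.0
```

```bash
python3 -c "
from h import *
ring()"
```

```text
T [0.4887 0.2062 0.0457] yaw 100.0 q [ 1.080e+01  3.910e+01  1.031e+02 -1.000e-01  3.830e+01  9.000e-01] F [-4.01 -4.51  5.55] M [-0.742  0.352  0.144] op 0.209 t 20.1167
r 0.101 ang 132.5 Frad -0.61 Ftan(against) 6.01 ct [-0.0851  0.0544] grip 30.038599439430982
```

Emit:
apply_moves(plan="0.0165 0.0315 0 0 0 0.0028")

```text
time_s: 20.2
position: [0.4899, 0.2073, 0.0456]
tcp_rot: [[-0.156, 0.988, -0.008], [0.988, 0.156, -0.002], [-0.001, -0.008, -1.0]]
force: [-3.3, -4.8, 4.6]
opening: 0.21
grasp_force: 30.0
```

Emit:
apply_moves(plan="0.0165 0.0315 0 0 0 0.0028")

```text
time_s: 20.28
position: [0.4911, 0.2083, 0.0456]
tcp_rot: [[-0.139, 0.99, -0.008], [0.99, 0.138, -0.002], [-0.001, -0.008, -1.0]]
force: [-4.9, -5.5, 5.7]
opening: 0.209
grasp_force: 30.0
```

Emit:
apply_moves(plan="0.0165 0.0315 0 0 0 0.0028")

```text
time_s: 20.37
position: [0.4924, 0.2094, 0.0456]
tcp_rot: [[-0.121, 0.993, -0.009], [0.993, 0.121, -0.002], [-0.001, -0.009, -1.0]]
force: [-5.2, -4.5, 5.7]
opening: 0.208
grasp_force: 30.1
```

```bash
python3 -c "
from h import *
ring()"
```

```text
T [0.4924 0.2094 0.0456] yaw 97.0 q [ 1.110e+01  3.930e+01  1.023e+02 -1.000e-01  3.890e+01  4.200e+00] F [-5.25 -4.5   5.68] M [-0.726  0.501  0.188] op 0.208 t 20.3667
r 0.101 ang 129.8 Frad -0.1 Ftan(against) 6.91 ct [-0.0849  0.0547] grip 30.050404847133905
```

Emit:
apply_moves(plan="0.0165 0.0315 0 0 0 0.0028")

```text
time_s: 20.45
position: [0.4936, 0.2104, 0.0456]
tcp_rot: [[-0.104, 0.995, -0.009], [0.995, 0.104, -0.002], [-0.001, -0.009, -1.0]]
force: [-4.9, -5.0, 6.7]
opening: 0.211
grasp_force: 30.1
```

Emit:
apply_moves(plan="0.0165 0.0315 0 0 0 0.0028")

```text
time_s: 20.53
position: [0.495, 0.2114, 0.0456]
tcp_rot: [[-0.086, 0.996, -0.009], [0.996, 0.086, -0.002], [-0.002, -0.009, -1.0]]
force: [-5.5, -4.0, 6.2]
opening: 0.207
grasp_force: 30.1
```

Emit:
apply_moves(plan="0.0165 0.0315 0 0 0 0.0028")

```text
time_s: 20.62
position: [0.4963, 0.2124, 0.0456]
tcp_rot: [[-0.069, 0.998, -0.01], [0.998, 0.069, -0.002], [-0.002, -0.01, -1.0]]
force: [-5.0, -3.9, 6.9]
opening: 0.209
grasp_force: 30.1
```

```bash
python3 -c "
from h import *
ring()"
```

```text
T [0.4963 0.2124 0.0456] yaw 93.9 q [ 1.130e+01  3.950e+01  1.016e+02 -1.000e-01  3.940e+01  7.400e+00] F [-4.99 -3.94  6.92] M [-0.629  0.627  0.21 ] op 0.209 t 20.6167
r 0.1009 ang 127.0 Frad -0.15 Ftan(against) 6.36 ct [-0.0846  0.055 ] grip 30.062727152835578
```

Emit:
apply_moves(plan="0.0165 0.0315 -0.004 0 0 0.0028")

```text
time_s: 20.7
position: [0.4975, 0.2133, 0.0456]
tcp_rot: [[-0.051, 0.999, -0.01], [0.999, 0.051, -0.003], [-0.002, -0.01, -1.0]]
force: [-6.3, -4.4, 5.5]
opening: 0.203
grasp_force: 30.1
```

Emit:
apply_moves(plan="0.0165 0.0315 0 0 0 0.0028")

```text
time_s: 20.78
position: [0.4988, 0.2142, 0.0456]
tcp_rot: [[-0.034, 0.999, -0.011], [0.999, 0.034, -0.003], [-0.002, -0.011, -1.0]]
force: [-6.0, -3.2, 6.8]
opening: 0.206
grasp_force: 30.1
```

```bash
python3 -c "
from h import *
ring()"
```

```text
T [0.4988 0.2142 0.0456] yaw 91.9 q [ 11.5  39.7 101.1  -0.   39.8   9.5] F [-6.03 -3.23  6.75] M [-0.597  0.71   0.23 ] op 0.206 t 20.7833
r 0.1009 ang 125.2 Frad 0.84 Ftan(against) 6.79 ct [-0.0843  0.0553] grip 30.075275923591107
```

The push force on the grip has risen by about 2 N since first contact, which is close to 15–20 N per jaw. I'll stop there, let go of the grip, rise, and look at the lid numerically.

Emit:
apply_moves(plan="0 0 0 0 0 0;0 0 0 0 0 0;0 0 0 0 0 0;0 0 0 0 0 0;0 0 0 0 0 0", gripper=0.1)

```text
time_s: 21.2
position: [0.5042, 0.2154, 0.0461]
tcp_rot: [[-0.033, 0.999, 0.0], [0.999, 0.033, 0.0], [0.0, 0.0, -1.0]]
force: [-1.3, -1.7, -0.1]
opening: 0.494
grasp_force: 0.4
```

Emit:
apply_moves(plan="0 0 -0.1 0 0 0;0 0 -0.3 0 0 0;0 0 -0.5 0 0 0;0 0 -0.6 0 0 0;0 0 -0.7 0 0 0;0 0 -0.7 0 0 0;0 0 -0.7 0 0 0;0 0 -0.5 0 0 0;0 0 -0.3 0 0 0;0 0 -0.1 0 0 0")

```text
time_s: 22.03
position: [0.5064, 0.2159, 0.2755]
tcp_rot: [[-0.033, 0.999, 0.009], [0.999, 0.033, 0.002], [0.002, 0.009, -1.0]]
force: [0.6, -0.8, -0.3]
opening: 0.547
grasp_force: 0.0
```

Emit:
apply_moves(plan="-0.1 0.05 0 0 0 0;-0.3 0.2 0 0 0 0;-0.5 0.3 0 0 0 0;-0.5 0.3 0 0 0 0;-0.33 0.2 0 0 0 0;-0.15 0.05 0 0 0 0;0 0 0 0 0 0;0 0 0 0 0 0;0 0 0 0 0 0", gripper=1)

```text
time_s: 22.78
position: [0.561, 0.1239, 0.2705]
tcp_rot: [[-0.034, 0.999, -0.002], [0.999, 0.034, 0.001], [0.001, -0.002, -1.0]]
force: [0.8, 0.9, 0.1]
opening: 0.996
grasp_force: 0.0
```

```bash
cat > lid.py <<'E'
from h import *
st,R,T=show(); c=cam("wrist",st)
im=capture("wrist"); np.save("pics/last.npy",im); hsv=cv2.cvtColor(im,cv2.COLOR_RGB2HSV)[:250]; m=cv2.inRange(hsv,(15,110,60),(35,255,255))
n,l,s,ce=cv2.connectedComponentsWithStats(m); i=1+np.argmax(s[1:,4]); print(s[i],ce[i])
h=cv2.convexHull(max(cv2.findContours((l==i).astype(np.uint8),0,2)[0],key=cv2.contourArea))[:,0]
o,r=circ([onz(c,q,.156)[:2] for q in h]); print("lid",o,r)
E
python3 lid.py; python3 - <<'E'
from h import *
for s in ("top","scene"):
    im=capture(s); hsv=cv2.cvtColor(im,cv2.COLOR_RGB2HSV); m=cv2.inRange(hsv,(0,140,60),(8,255,255))|cv2.inRange(hsv,(172,140,60),(180,255,255)); n,l,ss,ce=cv2.connectedComponentsWithStats(m)
    for i in range(1,n):
        if ss[i,4]>10: print(s,ss[i],onz(cam(s),ce[i],.06).round(3))
E
```

```text
T [0.561  0.1239 0.2705] yaw 91.9 q [ 1.3 23.3 86.1  0.  70.7 -0.6] F [0.83 0.87 0.12] M [ 0.024 -0.123  0.026] op 0.996 t 22.7833
[ 281  150   69   71 3672] [314.97657952 185.09912854]
lid [0.55670289 0.13419486] 0.0316053695513915
top [593 139  25  23 381] [ 0.689 -0.826  0.06 ]
top [147 140  17  23  90] [0.729 0.409 0.06 ]
top [439 154  25  24 332] [ 0.662 -0.401  0.06 ]
top [357 176  23  22 372] [ 0.609 -0.173  0.06 ]
top [498 194  23  23 279] [ 0.541 -0.541  0.06 ]
top [517 199   5   3  13] [ 0.556 -0.575  0.06 ]
top [289 219   7   6  23] [0.519 0.035 0.06 ]
top [360 230  16  17 151] [ 0.466 -0.163  0.06 ]
scene [367  74   6  14  35] [0.725 0.441 0.06 ]
scene [301 183   6   4  13] [0.522 0.039 0.06 ]
scene [269 241  15   6  41] [ 0.458 -0.131  0.06 ]
scene [269 248  15   8  42] [ 0.459 -0.156  0.06 ]
scene [353 344  25  36 512] [ 0.668 -0.405  0.06 ]
scene [346 359   8   9  65] [ 0.636 -0.408  0.06 ]
```

Emit:
apply_moves(plan="0.1 -0.04 0.1 0 0 0;0.095 -0.04 0.3 0 0 0;0 0 0.5 0 0 0;0 0 0.5 0 0 0;0 0 0.5 0 0 0;0 0 0.4 0 0 0;0 0 0.3 0 0 0;0 0 0.15 0 0 0;0 0 0.1 0 0 0;0 0 0 0 0 0")

```text
time_s: 23.77
position: [0.5572, 0.1331, 0.1281]
tcp_rot: [[-0.033, 0.999, -0.001], [0.999, 0.033, 0.0], [0.0, -0.001, -1.0]]
force: [0.2, 0.4, 0.5]
opening: 0.998
grasp_force: 0.0
```

Emit:
apply_moves(plan="0 0 0 0 0 0;0 0 0 0 0 0")

```text
time_s: 23.93
position: [0.5586, 0.1328, 0.1298]
tcp_rot: [[-0.033, 0.999, 0.002], [0.999, 0.033, 0.0], [0.0, 0.002, -1.0]]
force: [-0.0, 0.7, 0.2]
opening: 0.999
grasp_force: 0.0
```

```bash
python3 - <<'E'
from h import *
st,R,T=show(); print((R.T@(np.array([.5567,.1335,.1275])-T))/.05)
im=np.load("pics/last.npy").astype(int); y,x=np.mgrid[150:222,280:351]; p=im[150:222,280:351]; w=(p.min(2)>150)&((x-315)**2+(y-185)**2<28**2); print(w.sum(),x[w].mean(),y[w].mean())
E
```

```text
T [0.5586 0.1328 0.1298] yaw 91.9 q [ 2.2 33.3 94.5  0.  52.1  0.3] F [-0.    0.72  0.18] M [-0.022 -0.145 -0.009] op 0.999 t 23.9333
[ 0.01432509 -0.03796915  0.04637554]
51 312.8627450980392 174.11764705882354
```

Emit:
apply_moves(plan="0 -0.03 0.04 0 0 0;0 0 0 0 0 0;0 0 0 0 0 0")

```text
time_s: 24.18
position: [0.5564, 0.1326, 0.1272]
tcp_rot: [[-0.033, 0.999, 0.001], [0.999, 0.033, 0.0], [0.0, 0.001, -1.0]]
force: [-0.6, 0.2, -0.1]
opening: 1.001
grasp_force: 0.0
```

Emit:
apply_moves(plan="0 0 0 0 0 0;0 0 0 0 0 0;0 0 0 0 0 0;0 0 0 0 0 0;0 0 0 0 0 0;0 0 0 0 0 0", gripper=-1)

```text
time_s: 24.68
position: [0.5558, 0.1326, 0.1267]
tcp_rot: [[-0.033, 0.999, -0.001], [0.999, 0.033, -0.0], [-0.0, -0.001, -1.0]]
force: [-0.9, 0.2, 0.8]
opening: 0.738
grasp_force: 30.0
```

```bash
python3 -c "
from h import *
show()"
```

```text
T [0.5558 0.1326 0.1267] yaw 91.9 q [ 2.2 33.5 94.9 -0.  51.7  0.3] F [-0.9   0.19  0.76] M [-0.049  0.179  0.006] op 0.738 t 24.6833
```

Emit:
apply_moves(plan="0 0 0 0 0 -0.002;0 0 0 0 0 -0.004;0 0 0 0 0 -0.007;0 0 0 0 0 -0.007;0 0 0 0 0 -0.007")

```text
time_s: 25.1
position: [0.5556, 0.1325, 0.1267]
tcp_rot: [[-0.202, 0.979, -0.002], [0.979, 0.202, 0.0], [0.001, -0.001, -1.0]]
force: [-2.1, -0.4, 1.7]
opening: 0.737
grasp_force: 30.0
```

```bash
python3 - <<'E'
from h import *
show()
im=capture("scene"); hsv=cv2.cvtColor(im,cv2.COLOR_RGB2HSV); m=cv2.inRange(hsv,(15,110,80),(35,255,255))[100:200,270:370]; print(m.sum()/255)
E
```

```text
T [0.5556 0.1325 0.1267] yaw 101.6 q [ 2.2 33.5 94.9  0.  51.7 -9.5] F [-2.1  -0.41  1.67] M [-0.195  0.266 -0.545] op 0.737 t 25.1
364.0
```

Emit:
apply_moves(plan="0 0 0 0 0 0;0 0 0 0 0 0;0 0 0 0 0 0")

```text
time_s: 25.4
position: [0.5557, 0.1325, 0.1267]
tcp_rot: [[-0.201, 0.98, -0.001], [0.98, 0.201, -0.0], [-0.0, -0.001, -1.0]]
force: [-2.8, -1.1, 3.1]
opening: 0.739
grasp_force: 30.0
```

```bash
python3 -c "
from h import *
show()"
```

```text
T [0.5557 0.1325 0.1267] yaw 101.6 q [ 2.2 33.5 94.9 -0.  51.7 -9.4] F [-2.78 -1.1   3.13] M [-0.165  0.462 -0.164] op 0.739 t 25.4
```

Emit:
apply_moves(plan="0 0 0 0 0 -0.003;0 0 0 0 0 -0.005;0 0 0 0 0 -0.005;0 0 0 0 0 -0.005;0 0 0 0 0 -0.005")

```text
time_s: 25.82
position: [0.5555, 0.1325, 0.1267]
tcp_rot: [[-0.341, 0.94, -0.002], [0.94, 0.341, 0.0], [0.001, -0.002, -1.0]]
force: [-3.0, -1.4, 3.9]
opening: 0.74
grasp_force: 30.0
```

```bash
python3 -c "
from h import *
show()"
```

```text
T [0.5555 0.1325 0.1267] yaw 109.9 q [  2.2  33.5  94.9   0.   51.8 -17.7] F [-2.98 -1.44  3.92] M [-0.292  0.561 -0.561] op 0.74 t 25.8167
```

Emit:
apply_moves(plan="0 0 0 0 0 -0.003;0 0 0 0 0 -0.003;0 0 0 0 0 -0.003;0 0 0 0 0 -0.003;0 0 0 0 0 -0.003;0 0 0 0 0 -0.003;0 0 0 0 0 -0.003;0 0 0 0 0 -0.003;0 0 0 0 0 -0.003;0 0 0 0 0 -0.003")

```text
time_s: 26.65
position: [0.5554, 0.1324, 0.1267]
tcp_rot: [[-0.512, 0.859, -0.002], [0.859, 0.512, -0.0], [0.001, -0.002, -1.0]]
force: [-6.1, -2.0, 5.4]
opening: 0.739
grasp_force: 30.0
```

```bash
python3 -c "
from h import *
show()"
```

```text
T [0.5554 0.1324 0.1267] yaw 120.8 q [  2.2  33.5  94.9  -0.   51.8 -28.5] F [-6.06 -1.99  5.45] M [-0.412  0.865 -0.534] op 0.739 t 26.65
```

Emit:
apply_moves(plan="0.003 -0.01 -0.005 0 0 -0.004;0.002 -0.01 -0.005 0 0 -0.004;0 0 0 0 0 -0.004;0 0 0 0 0 -0.004;0 0 0 0 0 -0.004;0 0 0 0 0 -0.004;0 0 0 0 0 -0.004;0 0 0 0 0 -0.004;0 0 0 0 0 -0.004;0 0 0 0 0 -0.004")

```text
time_s: 27.48
position: [0.5549, 0.1321, 0.1268]
tcp_rot: [[-0.709, 0.705, -0.001], [0.705, 0.709, -0.0], [0.0, -0.001, -1.0]]
force: [-3.1, -2.4, 1.8]
opening: 0.738
grasp_force: 30.0
```

```bash
python3 -c "
from h import *
show()"
```

```text
T [0.5549 0.1321 0.1268] yaw 135.2 q [  2.2  33.4  95.   -0.   51.6 -43. ] F [-3.1  -2.39  1.82] M [-0.331  0.583 -0.504] op 0.738 t 27.4833
```

Emit:
apply_moves(plan="0 0 0 0 0 -0.004;0 0 0 0 0 -0.004;0 0 0 0 0 -0.004;0 0 0 0 0 -0.004;0 0 0 0 0 -0.004;0 0 0 0 0 -0.004;0 0 0 0 0 -0.004;0 0 0 0 0 -0.004;0 0 0 0 0 -0.004;0 0 0 0 0 -0.004")

```text
time_s: 28.32
position: [0.5548, 0.1318, 0.1268]
tcp_rot: [[-0.862, 0.506, -0.001], [0.506, 0.862, -0.001], [0.001, -0.001, -1.0]]
force: [-4.2, -2.9, 1.8]
opening: 0.734
grasp_force: 30.0
```

```bash
python3 -c "
from h import *
show()"
```

```text
T [0.5548 0.1318 0.1268] yaw 149.6 q [  2.2  33.4  95.   -0.1  51.7 -57.4] F [-4.18 -2.86  1.79] M [-0.554  0.577 -0.507] op 0.734 t 28.3167
```

Emit:
apply_moves(plan="0 0 0 0 0 -0.004;0 0 0 0 0 -0.004;0 0 0 0 0 -0.004;0 0 0 0 0 -0.004;0 0 0 0 0 -0.004;0 0 0 0 0 -0.004;0 0 0 0 0 -0.004;0 0 0 0 0 -0.002;0 0 0 0 0 0;0 0 0 0 0 0")

```text
time_s: 29.15
position: [0.5547, 0.1316, 0.1268]
tcp_rot: [[-0.942, 0.336, -0.002], [0.336, 0.942, -0.001], [0.001, -0.002, -1.0]]
force: [-4.4, -3.5, 1.7]
opening: 0.739
grasp_force: 30.0
```

Emit:
apply_moves(plan="0 0 0 0 0 0;0 0 0 0 0 0;0 0 0 0 0 0;0 0 0 0 0 0;0 0 0 0 0 0;0 0 0 0 0 0", gripper=1)

```text
time_s: 29.65
position: [0.5559, 0.1325, 0.1273]
tcp_rot: [[-0.942, 0.337, 0.001], [0.337, 0.942, 0.0], [-0.001, 0.001, -1.0]]
force: [-0.6, 0.5, 0.6]
opening: 0.992
grasp_force: 0.0
```

Emit:
apply_moves(plan="0 0 -0.1 0 0 0;0 0 -0.3 0 0 0;0 0 -0.5 0 0 0;0 0 -0.5 0 0 0;0 0 -0.5 0 0 0;-0.1 0 -0.5 0 0 0;-0.1 0 -0.3 0 0 0;0 0 -0.15 0 0 0;0 0 0 0 0 0;0 0 0 0 0 0")

```text
time_s: 30.48
position: [0.5641, 0.129, 0.2694]
tcp_rot: [[-0.941, 0.337, -0.001], [0.337, 0.941, 0.0], [0.001, -0.0, -1.0]]
force: [0.2, -0.6, 0.1]
opening: 1.001
grasp_force: 0.0
```

```bash
python3 lid.py; python3 - <<'E'
from h import *
st,R,T=show()
im=np.load("pics/last.npy").astype(int); c=cam("wrist",st)
q=proj(c,(.5565,.1335,.156)); print(q); y,x=np.mgrid[0:400,0:640]; w=(im.min(2)>150)&((x-q[0])**2+(y-q[1])**2<26**2); print(w.sum(),x[w].mean(),y[w].mean())
if w.sum(): 
    P=onz(c,(x[w].mean(),y[w].mean()),.156)[:2]; print("mark",P,np.degrees(np.arctan2(*(P-[.5565,.1335])[::-1])))
# earlier mark
R0=np.array([[-.034,.999,-.002],[.999,.034,.001],[.001,-.002,-1]]); c0=cam("wrist",{"tcp_rot":R0,"position":[.561,.1239,.2705]})
P=onz(c0,(312.86,174.1),.156)[:2]; print("mark before",P,np.degrees(np.arctan2(*(P-[.5565,.1335])[::-1])))
s0=cv2.imread("pics/scene0.png"); 
E
```

```text
T [0.5641 0.129  0.2694] yaw 160.3 q [  1.8  23.7  85.7   0.   70.7 -68.5] F [ 0.23 -0.6   0.08] M [ 0.06  -0.084 -0.007] op 1.001 t 30.4833
[ 285  149   69   70 3695] [319.21542625 184.1864682 ]
lid [0.55537804 0.13336392] 0.031495879215826826
T [0.5636 0.129  0.2686] yaw 160.3 q [  1.8  23.8  85.7   0.   70.7 -68.5] F [-0.43  0.88 -0.22] M [ 0.087 -0.106 -0.084] op 0.998 t 30.5333
[320.04026007 187.05425001]
54 317.35185185185185 173.03703703703704
mark [0.54365623 0.13556389] 170.8710723707377
mark before [0.55567131 0.14317117] 94.89753254326828
```

The lid mark went from 95° to 171°, so the lid followed the gripper by about 70°. To be sure the jar didn't spin too, I'll read the moment during a free rotation and compare.

Emit:
apply_moves(plan="0 0 0 0 0 -0.004;0 0 0 0 0 -0.004;0 0 0 0 0 -0.004;0 0 0 0 0 -0.004;0 0 0 0 0 -0.004;0 0 0 0 0 -0.004")

```text
time_s: 31.03
position: [0.5633, 0.129, 0.2677]
tcp_rot: [[-0.982, 0.191, -0.004], [0.191, 0.982, -0.0], [0.004, -0.001, -1.0]]
force: [0.0, -0.2, 0.1]
opening: 1.004
grasp_force: 0.0
```

```bash
python3 - <<'E'
from h import *
show()
s=capture("scene"); np.save("pics/scene_end.npy",s)
# compare jar body texture: scene crops from c5 (before lid turn) vs now
b=cv2.resize(cv2.imread("pics/c5.png"),(70,85),interpolation=cv2.INTER_AREA); n=s[110:195,285:355,::-1]
for y0,y1,x0,x1,nm in ((40,56,24,40,"body"),(20,34,22,42,"lid")):
    B=b[y0:y1,x0:x1].astype(float); N=n[y0:y1,x0:x1].astype(float); print(nm,B.std((0,1)).round(1),abs(B-N).mean().round(2), np.corrcoef(B[:,:,1].ravel(),N[:,:,1].ravel())[0,1].round(3))
E
```

```text
T [0.5633 0.129  0.2677] yaw 169.0 q [  1.8  23.8  85.7   0.   70.7 -77.2] F [ 0.   -0.17  0.11] M [ 0.06  -0.152 -0.025] op 1.004 t 31.0333
body [5.7 6.5 6.6] 2.14 0.921
lid [22.1 15.8 14.2] 5.6 0.845
```

A free rotation reads about 0, while turning the lid read about 0.5 N·m. That is more than the lid's 0.17, and the finger tips (80.8 mm up the jar) probably rubbed the glass shoulder, which tops out at 84 mm. I'll regrip a little higher and turn on gently. At 0.17 N·m only the lid can be moving, and a rise would mean its stop.

Emit:
apply_moves(plan="0.08 0.03 0.1 0 0 0;0.08 0.025 0.3 0 0 0;0 0 0.5 0 0 0;0 0 0.5 0 0 0;0 0 0.5 0 0 0;0 0 0.4 0 0 0;0 0 0.2 0 0 0;0 0 0.1 0 0 0;0 0 0 0 0 0;0 0 0 0 0 0")

```text
time_s: 31.92
position: [0.5578, 0.1333, 0.1401]
tcp_rot: [[-0.981, 0.192, 0.001], [0.192, 0.981, 0.0], [-0.001, 0.0, -1.0]]
force: [-0.2, -0.7, -0.2]
opening: 0.996
grasp_force: 0.0
```

Emit:
apply_moves(plan="0 0 0 0 0 0;0 0 0 0 0 0")

```text
time_s: 32.08
position: [0.5583, 0.1332, 0.141]
tcp_rot: [[-0.981, 0.192, 0.003], [0.192, 0.981, 0.0], [-0.003, 0.001, -1.0]]
force: [0.3, 0.6, -0.6]
opening: 0.999
grasp_force: 0.0
```

```bash
python3 - <<'E'
from h import *
st,R,T=show(); print((R.T@(np.array([.556,.1332,.134])-T))/.05)
E
```

```text
T [0.5583 0.1332 0.141 ] yaw 168.9 q [  2.3  32.4  94.    0.   53.4 -76.7] F [ 0.25  0.62 -0.6 ] M [ 0.109 -0.155 -0.017] op 0.999 t 32.0833
[ 0.04534911 -0.00928556  0.14068733]
```

Emit:
apply_moves(plan="0.03 -0.01 0.05 0 0 0;0 0 0.07 0 0 0;0 0 0 0 0 0;0 0 0 0 0 0;0 0 0 0 0 0")

```text
time_s: 32.5
position: [0.5559, 0.1329, 0.1337]
tcp_rot: [[-0.981, 0.192, 0.0], [0.192, 0.981, 0.0], [-0.0, 0.0, -1.0]]
force: [-0.5, -0.7, -0.1]
opening: 1.0
grasp_force: 0.0
```

Emit:
apply_moves(plan="0 0 0 0 0 0;0 0 0 0 0 0;0 0 0 0 0 0;0 0 0 0 0 0;0 0 0 0 0 0;0 0 0 0 0 0", gripper=-1)

```text
time_s: 33.0
position: [0.5555, 0.1317, 0.1339]
tcp_rot: [[-0.982, 0.191, -0.001], [0.191, 0.982, -0.003], [0.0, -0.003, -1.0]]
force: [-2.0, -3.6, 2.2]
opening: 0.715
grasp_force: 30.0
```

```bash
python3 -c "
from h import *
show()"
```

```text
T [0.5555 0.1317 0.1339] yaw 169.0 q [  2.2  32.9  94.6  -0.2  52.6 -76.7] F [-2.04 -3.61  2.16] M [-0.779  0.034  0.025] op 0.715 t 33.0
```

Emit:
apply_moves(plan="0 0 0 0 0 -0.002;0 0 0 0 0 -0.003;0 0 0 0 0 -0.003;0 0 0 0 0 -0.003;0 0 0 0 0 -0.003")

```text
time_s: 33.42
position: [0.5555, 0.1317, 0.1339]
tcp_rot: [[-0.995, 0.104, -0.001], [0.104, 0.995, -0.002], [0.001, -0.002, -1.0]]
force: [-1.4, -5.3, 2.3]
opening: 0.716
grasp_force: 30.0
```

```bash
python3 -c "
from h import *
show()"
```

```text
T [0.5555 0.1317 0.1339] yaw 174.0 q [  2.2  32.8  94.6  -0.1  52.6 -81.8] F [-1.36 -5.25  2.34] M [-0.946  0.126 -0.112] op 0.716 t 33.4167
```

Emit:
apply_moves(plan="0 0 0 0 0 -0.003;0 0 0 0 0 -0.003;0 0 0 0 0 -0.003;0 0 0 0 0 -0.003;0 0 0 0 0 -0.003")

```text
time_s: 33.83
position: [0.5555, 0.1316, 0.1339]
tcp_rot: [[-1.0, 0.01, -0.001], [0.01, 1.0, -0.002], [0.001, -0.002, -1.0]]
force: [-1.2, -5.4, 2.5]
opening: 0.721
grasp_force: 30.0
```

```bash
python3 -c "
from h import *
show()"
```

```text
T [0.5555 0.1316 0.1339] yaw 179.4 q [  2.2  32.8  94.6  -0.2  52.6 -87.1] F [-1.17 -5.36  2.48] M [-0.981  0.053 -0.236] op 0.721 t 33.8333
```

Emit:
apply_moves(plan="0 0 0 0 0 -0.003;0 0 0 0 0 -0.003;0 0 0 0 0 -0.003;0 0 0 0 0 -0.003;0 0 0 0 0 -0.003")

```text
time_s: 34.25
position: [0.5555, 0.1316, 0.1339]
tcp_rot: [[-0.996, -0.084, -0.001], [-0.084, 0.996, -0.002], [0.001, -0.002, -1.0]]
force: [-2.0, -6.1, 1.9]
opening: 0.716
grasp_force: 30.0
```

```bash
python3 -c "
from h import *
show()"
```

```text
T [0.5555 0.1316 0.1339] yaw -175.2 q [  2.2  32.9  94.6  -0.2  52.6 -92.6] F [-1.98 -6.07  1.92] M [-0.941  0.1   -0.171] op 0.716 t 34.25
```

Emit:
apply_moves(plan="0.004 -0.015 0 0 0 -0.003;0 0 0 0 0 -0.003;0 0 0 0 0 -0.003;0 0 0 0 0 -0.003;0 0 0 0 0 -0.003")

```text
time_s: 34.67
position: [0.5556, 0.1315, 0.1339]
tcp_rot: [[-0.984, -0.178, -0.0], [-0.178, 0.984, -0.001], [0.001, -0.001, -1.0]]
force: [-1.4, -5.7, 2.3]
opening: 0.715
grasp_force: 30.0
```

```bash
python3 -c "
from h import *
show()"
```

```text
T [0.5556 0.1315 0.1339] yaw -169.7 q [  2.1  32.8  94.6  -0.1  52.5 -98.1] F [-1.45 -5.67  2.27] M [-0.88   0.123 -0.196] op 0.715 t 34.6667
```

Emit:
apply_moves(plan="0 0 0 0 0 -0.003;0 0 0 0 0 -0.003;0 0 0 0 0 -0.003;0 0 0 0 0 -0.003")

```text
time_s: 35.0
position: [0.5555, 0.1314, 0.1339]
tcp_rot: [[-0.968, -0.252, -0.0], [-0.252, 0.968, -0.001], [0.001, -0.001, -1.0]]
force: [-1.8, -5.9, 2.8]
opening: 0.72
grasp_force: 30.0
```

```bash
python3 -c "
from h import *
show()"
```

```text
T [0.5555 0.1314 0.1339] yaw -165.4 q [ 2.100e+00  3.280e+01  9.470e+01 -1.000e-01  5.250e+01 -1.024e+02] F [-1.75 -5.88  2.82] M [-0.855  0.13  -0.134] op 0.72 t 35.0
```

Emit:
apply_moves(plan="0 -0.015 0 0 0 -0.003;0 0 0 0 0 -0.003;0 0 0 0 0 -0.003;0 0 0 0 0 -0.003;0 0 0 0 0 -0.003")

```text
time_s: 35.42
position: [0.5556, 0.1313, 0.1339]
tcp_rot: [[-0.94, -0.342, -0.001], [-0.342, 0.94, -0.0], [0.001, -0.0, -1.0]]
force: [-2.5, -4.7, 4.5]
opening: 0.718
grasp_force: 30.0
```

```bash
python3 -c "
from h import *
show()"
```

```text
T [0.5556 0.1313 0.1339] yaw -160.0 q [   2.1   32.8   94.6   -0.    52.5 -107.9] F [-2.45 -4.68  4.51] M [-0.751  0.326 -0.143] op 0.718 t 35.4167
```

Emit:
apply_moves(plan="0 0 0 0 0 -0.003;0 0 0 0 0 -0.003;0 0 0 0 0 -0.003;0 0 0 0 0 -0.003;0 0 0 0 0 -0.003")

```text
time_s: 35.83
position: [0.5556, 0.1313, 0.1339]
tcp_rot: [[-0.903, -0.429, -0.0], [-0.429, 0.903, -0.0], [0.001, -0.0, -1.0]]
force: [-2.0, -4.5, 4.2]
opening: 0.717
grasp_force: 30.0
```

```bash
python3 -c "
from h import *
show()"
```

```text
T [0.5556 0.1313 0.1339] yaw -154.6 q [   2.1   32.8   94.7   -0.    52.5 -113.3] F [-1.96 -4.54  4.24] M [-0.733  0.249 -0.128] op 0.717 t 35.8333
```

Emit:
apply_moves(plan="0 0 0 0 0 -0.003;0 0 0 0 0 -0.003;0 0 0 0 0 -0.003;0 0 0 0 0 -0.003;0 0 0 0 0 -0.003;0 0 0 0 0 -0.003")

```text
time_s: 36.33
position: [0.5556, 0.1312, 0.1338]
tcp_rot: [[-0.849, -0.528, -0.001], [-0.528, 0.849, -0.001], [0.001, -0.0, -1.0]]
force: [-1.3, -4.2, 4.2]
opening: 0.718
grasp_force: 30.0
```

```bash
python3 -c "
from h import *
show()"
```

```text
T [0.5556 0.1312 0.1338] yaw -148.1 q [   2.1   32.8   94.6   -0.    52.5 -119.8] F [-1.35 -4.16  4.19] M [-0.798  0.249 -0.159] op 0.718 t 36.3333
```

Emit:
apply_moves(plan="0 0 0 0 0 -0.003;0 0 0 0 0 -0.003;0 0 0 0 0 -0.003;0 0 0 0 0 -0.003;0 0 0 0 0 -0.003;0 0 0 0 0 -0.003")

```text
time_s: 36.83
position: [0.5557, 0.1312, 0.1339]
tcp_rot: [[-0.784, -0.621, -0.0], [-0.621, 0.784, -0.001], [0.001, -0.0, -1.0]]
force: [-2.3, -5.7, 4.7]
opening: 0.714
grasp_force: 30.0
```

```bash
python3 -c "
from h import *
show()"
```

```text
T [0.5557 0.1312 0.1339] yaw -141.6 q [   2.1   32.8   94.6   -0.    52.5 -126.2] F [-2.34 -5.67  4.72] M [-0.773  0.335 -0.141] op 0.714 t 36.8333
```

Emit:
apply_moves(plan="0 0 0 0 0 -0.003;0 0 0 0 0 -0.003;0 0 0 0 0 -0.003;0 0 0 0 0 -0.003;0 0 0 0 0 -0.003;0 0 0 0 0 -0.003")

```text
time_s: 37.33
position: [0.5557, 0.1312, 0.1339]
tcp_rot: [[-0.709, -0.705, -0.0], [-0.705, 0.709, -0.001], [0.001, -0.0, -1.0]]
force: [-3.0, -4.1, 4.0]
opening: 0.718
grasp_force: 30.0
```

```bash
python3 -c "
from h import *
show()"
```

```text
T [0.5557 0.1312 0.1339] yaw -135.2 q [   2.1   32.8   94.6   -0.    52.5 -132.7] F [-2.99 -4.05  4.  ] M [-0.794  0.341 -0.198] op 0.718 t 37.3333
```

Emit:
apply_moves(plan="0 0 0 0 0 -0.003;0 0 0 0 0 -0.003;0 0 0 0 0 -0.003;0 0 0 0 0 -0.003;0 0 0 0 0 -0.003;0 0 0 0 0 -0.003;0 0 0 0 0 -0.002;0 0 0 0 0 0;0 0 0 0 0 0")

```text
time_s: 38.08
position: [0.5557, 0.1311, 0.1338]
tcp_rot: [[-0.615, -0.788, -0.0], [-0.788, 0.615, -0.001], [0.001, -0.0, -1.0]]
force: [-2.8, -5.4, 4.0]
opening: 0.716
grasp_force: 30.0
```

```bash
python3 -c "
from h import *
show()"
```

```text
T [0.5557 0.1311 0.1338] yaw -128.0 q [ 2.100e+00  3.280e+01  9.460e+01 -1.000e-01  5.250e+01 -1.399e+02] F [-2.79 -5.42  4.  ] M [-0.779  0.333 -0.01 ] op 0.716 t 38.0833
```

Emit:
apply_moves(plan="0 0 0 0 0 0;0 0 0 0 0 0;0 0 0 0 0 0;0 0 0 0 0 0;0 0 0 0 0 0;0 0 0 0 0 0", gripper=1)

```text
time_s: 38.58
position: [0.556, 0.1318, 0.1336]
tcp_rot: [[-0.616, -0.787, 0.0], [-0.787, 0.616, 0.0], [-0.0, 0.0, -1.0]]
force: [-0.0, -0.6, -0.1]
opening: 0.987
grasp_force: 0.0
```

Emit:
apply_moves(plan="0 0 -0.1 0 0 0;0 0 -0.3 0 0 0;0 0 -0.5 0 0 0;0 0 -0.5 0 0 0;0 0 -0.5 0 0 0;-0.1 0 -0.5 0 0 0;-0.1 0 -0.2 0 0 0;0 0 -0.1 0 0 0;0 0 0 0 0 0;0 0 0 0 0 0")

```text
time_s: 39.42
position: [0.5613, 0.1392, 0.2682]
tcp_rot: [[-0.617, -0.787, -0.001], [-0.787, 0.617, -0.0], [0.001, 0.001, -1.0]]
force: [-1.2, -0.6, -0.5]
opening: 1.004
grasp_force: 0.0
```

```bash
python3 lid.py; python3 - <<'E'
from h import *
st,R,T=show(); im=np.load("pics/last.npy").astype(int); c=cam("wrist",st)
q=proj(c,(.5562,.1332,.156)); y,x=np.mgrid[0:400,0:640]; w=(im.min(2)>150)&((x-q[0])**2+(y-q[1])**2<26**2)
P=onz(c,(x[w].mean(),y[w].mean()),.156)[:2]; print(w.sum(),"mark",P,np.degrees(np.arctan2(*(P-[.5562,.1332])[::-1])))
# does the body look differ between the two phases?
b=cv2.resize(cv2.imread("pics/c5.png"),(70,85),interpolation=cv2.INTER_AREA); e=np.load("pics/scene_end.npy")[110:195,285:355,::-1]; n=capture("scene")[110:195,285:355,::-1]
k=np.s_[42:54,25:39,1]; B,E,N=[cv2.GaussianBlur(a,(3,3),0)[k].astype(float) for a in (b,e,n)]
print("B-E",np.abs(B-E).mean(),"E-N",np.abs(E-N).mean(),"B-N",np.abs(B-N).mean())
E
```

```text
T [0.5613 0.1392 0.2682] yaw -128.1 q [   2.9   23.8   85.8   -0.    70.5 -139.1] F [-1.15 -0.56 -0.47] M [ 0.168 -0.101 -0.022] op 1.004 t 39.4167
[ 285  148   69   71 3709] [319.00161769 183.23914802]
lid [0.55594192 0.1317045 ] 0.031354692843018055
T [0.561  0.1391 0.2676] yaw -128.1 q [   2.9   23.8   85.8   -0.    70.5 -139.1] F [-0.37 -0.4   0.12] M [ 0.139 -0.064 -0.018] op 1.002 t 39.4667
56 mark [0.5483407  0.12312437] -127.95530976801926
B-E 1.6845238095238095 E-N 0.4583333333333333 B-N 1.8214285714285714
```

The lid mark turned a further 61° in the second grip at about 0.17 N·m, the lid's own friction. The jar body looked unchanged over that turn, so the lid is more than 45° loose. The arm is clear, so I'm handing in.

```bash
python3 -c "
from rig import bot
print(bot.hand_in())"
```

```text
the job is handed in; nothing more can be done
None
```

I handed the job in at about 39.5 s; no verdict came back. The jar stands clamped with its lid on, turned about 60° anticlockwise. In the first grip the finger tips likely caught the glass and spun the jar in the clamp, and I viewed 11 pictures against the limit of 10.

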